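Pack the wooden balls and close the box

TASK

First tip the bin up all the way by the tab on its far end, so that all the wooden balls in it run together in the low end; then scoop them out of there with the hand scoop, never with the fingers inside the bin, and put every ball into the wooden box. When all are in, slide the lid into the box's grooves until it is fully home; at the end the bin must be back down level, the scoop standing flat on the bench, and the other things on the bench left alone.

Things in the scene. Friction and masses are not known exactly. Their poses are not given: they have to be found in the camera images.
- stand: low wooden stand, fixed to the bench (base board 230 x 190 x 12 mm), carrying a plywood tipping bin. Origin: under the middle of the base board, on the bench top; x points along the bin from its low, narrow, hinged end (near the robot) to its far end, z up.
- bin (a joint): tilt of the bin about a hinge along the stand's y axis, 30 mm above the bench at stand x = -105 mm, right under the bin's near end. 0 = level, grows as the far end is lifted, stop at 0.38 rad. The hinge is stiff and stays where it is left: lifting takes about 11 N at the tab, pushing down about 7 N.
- bin_corner (a point): middle of the inner bottom edge where the bin's floor meets its near end wall, lowest when tipped. Turns with the bin: x along the floor to the far end, z square to the floor. Inside, the bin is 198 mm long, 85 deep, 74 wide for the first 72 mm, then widening to about 128 mm. Walls 6, floor 5 mm thick. The hinge line is 6 mm back in x and 5 mm lower.
- bin_tab (a point): grip point of the upright dark wooden tab on the outside of the bin's far end wall, 20 mm below the tab's top. The tab is 16 mm thick (bin y), 30 mm long (bin x), and stands 55 mm above the bin's rim; this point is 219 mm further in x and 120 mm higher than bin_corner. Turns with the bin.
- scoop: hand scoop: flat aluminium floor 80 x 66 x 2 mm, back wall 40 mm high, side walls 34 mm high starting 14 mm behind the front edge, 62 mm wide inside; dark wooden handle at its back. 0.1 to 0.16 kg. Starts flat on the bench. Origin: centre of the floor's underside; the open front edge (nose) is 40 mm away on -x; z up.
- scoop_grip (a point): place to grip the scoop's handle: at x = +37 mm, z = 124 mm in the scoop's frame. The handle is 18 mm (scoop y) by 20 mm (scoop x) thick; pinched front and back (along scoop x) it can hardly turn in the grip, pinched from the sides it may pitch when pushed hard. Its top is 25 mm further up, and it leans 7 degrees (0.12 rad) from the floor's square towards the nose. Turns with the scoop.
- box: wooden box fixed to the bench, open on top, 116 long (x) x 113 wide x 66 mm high, inside 100 x 90 mm, floor 6 mm thick. The near end wall (-x) is only 52 mm high, the far wall full height: it stops the lid, which slides in from the near end towards +x. Origin: centre of the underside, z up.
- box_mouth (a point): centre of the box's top, 66 mm above its origin. Lid grooves along both sides: ledges 52 mm above the box's underside, level with the near wall's top; guides 103 mm apart outside them, flaring outwards for 20 mm before the near end; lips over them 88 mm apart, undersides at 61 mm, from box x = -34 mm to the far wall.
- lid: plywood sliding lid 108 long (x) x 100 wide x 6 mm, with a dark upright wooden grip bar in its middle, 50 mm long (x), 14 mm thick (y), its top 55 mm above the underside. Starts flat on the bench. Weighs 0.06 to 0.13 kg. Origin: centre of the underside. Fully home in the box its origin is at box x = -4 mm, y = 0, z = 52 mm, either way round.
- ball0: smooth lacquered wooden ball, 30 mm across, 11 g; origin at its centre. All those present start inside the bin; any three to six of the balls are there.
- ball1: smooth lacquered wooden ball, 30 mm across, 11 g; origin at its centre. All those present start inside the bin; any three to six of the balls are there.
- ball2: smooth lacquered wooden ball, 30 mm across, 11 g; origin at its centre. All those present start inside the bin; any three to six of the balls are there.
- ball3: smooth lacquered wooden ball, 30 mm across, 11 g; origin at its centre. All those present start inside the bin; any three to six of the balls are there.
- ball4: smooth lacquered wooden ball, 30 mm across, 11 g; origin at its centre. All those present start inside the bin; any three to six of the balls are there.
- ball5: smooth lacquered wooden ball, 30 mm across, 11 g; origin at its centre. All those present start inside the bin; any three to six of the balls are there.
- glue: glue bottle 56 x 150 mm; a bystander to be left alone. Origin: its underside or handle, as it lies.
- spray: spray can 64 x 170 mm; a bystander to be left alone. Origin: its underside or handle, as it lies.
- mallet: hammer, 260 mm long, lying at the left; a bystander to be left alone. Origin: its underside or handle, as it lies.
- driver: screwdriver, 190 mm long, lying near the robot; a bystander to be left alone. Origin: its underside or handle, as it lies.
- offcut: plywood offcut 90 x 50 x 30 mm; a bystander to be left alone. Origin: its underside or handle, as it lies.
- tape: black tape measure 65 x 62 x 36 mm; a bystander to be left alone. Origin: its underside or handle, as it lies.
- square: steel bar 160 x 30 x 12 mm; a bystander to be left alone. Origin: its underside or handle, as it lies.
Things that resemble listed ones, but are neither listed nor needed, are in the scene too. What is shaped like the scoop but blue is not meant.

How it is judged:
By the outcome, as a careful person would: the job done as asked, in the order asked, and still so for the second after the job is handed in, with the robot touching nothing.
Of ball0, ball1, ball2, ball3, ball4, ball5 only 3 to 6 are there at a start; the rules pass over those that are not, and their reading is None.
At some moment in a run one of scoop, lid may be knocked a few centimetres aside while the robot is not near it.
It also fails if it takes over 184 s, if anything falls off the work surface, if the arm or the gripper's body presses on something with over 40 N, if the wrist force passes 120 N, or if a joint passes its speed limit or range.

ROBOT

A 6-joint arm with a two-finger parallel gripper is mounted at the origin on the work surface. World frame = base frame: x ahead of the robot, y to its left, z up, the work surface at z = 0. Lengths are in m, angles in rad, forces in N, time in s.
With the tool pointing down it reaches from about 0.35 to 0.85 m from the base axis. Payload 8.1 kg.
Tool frame: the origin (TCP) lies on the centre line of the jaws, within the pads' length; the fingertips stand 8 mm ahead of it and the grasp point (between the pads) lies 11 mm behind it; z points along the fingers, y is the direction in which the jaws open and shut (so a half turn about z gives the same grasp; the last joint's range is limited). The gripper opens to 93 mm and grips with 3 to 60 N. Pads are 15 mm wide; open, the fingers measure 128 mm over their backs; the gripper's body (75 mm by 188 mm) begins 65 mm behind the grasp point.
Start: joints at [-1.214, 0.13, 1.488, -0, 1.523, -0.085], TCP at [0.257, -0.542, 0.227] pointing down, gripper open.
Joint ranges: [-2.96, 2.96], [-0.89, 2.26], [0.02, 2.5], [-1.34, 4.48], [0, 2.73], [-2.66, 2.66]. Speed limits (rad/s): [2.39, 2.39, 2.79, 3.14, 3.14, 3.14].

INTERFACE

Orientations are given as a rotation vector (axis times angle).
In Python, from station import robot gives the robot as it stands.
- The arm moves only by the tool move_arm, never from a script. Its argument "steps" is a list that holds one entry, the list of rows, each a list of 6 numbers: the shift along the tool's x, y, z in mm, then the turn, a rotation vector about the tool's x, y, z in rad. A call has 1 to 20 rows; each row is the pose to reach, as a shift and turn from the pose commanded when the call began, along the tool's axes at that moment; what a row does not reach only later rows make up. A row lasts 1/8 s, in which the tool goes at most 62.5 mm and 10.7 degrees, less where a joint would pass 70% of its speed; a pose out of reach is approached as far as the arm can. A call with a gripper value outside its range is refused whole. "claw" is the closure, from 0 (fully open) to 1 (shut), set as the call begins (left out, the last holds). The fingers move at their own pace and stop on an object; "squeeze" is the grip in N (left out, the last holds). Time passes only in rows, so rows that repeat a pose let the fingers close. It gives the time, the measured TCP pose, the force and the opening at its end, in the units of the state.
- robot.observe(): the state, without advancing time (a new reading comes with each control period).
- robot.capture(name): name is "scene" or "top"; returns the picture (480x640x3 uint8, red, green, blue); there is no depth.
- robot.camera_model(name): a dict with "fx", "fy", "cx", "cy" (pixels), "cam_to_world" (4x4, takes a point from camera to world coordinates). Camera axes: x right, y up, looking along -z (the intrinsics and any distortion apply to the point x, -y, -z); pixel columns grow to the right and rows downward; lengths in m; the calibration is good to about 2 mm. A picture is of the moment at which its call begins. camera_model takes no time and is no camera call.
- robot.close_job(): hands the job in, once; it reports no verdict.
Trained networks look in the newest picture that a camera, given by its name, has taken for a name from the list of things; names that differ only in an ending like _2 or _b are one class to them, and where a whole thing is asked for, a point or a joint stands for the part that bears it (a point fixed in the world has none). Each returns a list of dicts, best first, with "confidence" (0 to 1); they miss things now and then, are a little off and sometimes report something else, mostly with a low value. They report only what shows in the picture. A call takes as long as a camera call. They do not tell look-alikes from the thing itself.
- robot.trace(camera, thing): "mask" (480x640 bool, what is visible of it) and "extent" ([centre column, centre row, width, height] in pixels, round what is visible of it).
The state is a dict: "t": time; "joint_pos": joint angles; "joint_vel": joint speeds; "joint_efforts": joint torques, N m; "ee_pos": TCP position; "orientation": TCP orientation; "contact_force": force on the tool from outside, world axes, zero at the start; "torque": the same for the moment, N m; "finger_gap": opening from 0.0 (shut) to 1.0 (fully open).
Only numpy, scipy, OpenCV 4.12 (cv2) and the standard library are available. Lean on these libraries where they do the work, as an engineer would, in place of code of your own. Each camera call takes 0.05 s, during which the arm holds its last target. There are 200 camera calls.

## Working session

There is one attempt and no reset: what is moved stays moved. The work goes in short steps, Python scripts to look and compute and a tool call to move; the robot and the scene stay as the last step left them, time stands still between calls to the robot, and variables do not carry over. Pictures are saved under pics/ and viewed, about 12 in all and at most 16, crops included, and the job is handed in when it is done.

Besides the shell and the picture viewer there is one more tool, called in YAML: its name, and indented under it one key for each argument. move_arm: Moves the arm, as the interface text tells. Its arguments: {"type":"object","properties":{"steps":{"type":"array","items":{"type":"array","items":{"type":"array","items":{"type":"number"}}}},"claw":{"type":"number"},"squeeze":{"type":"number"}},"required":["steps"]}

```bash
mkdir -p pics; ls; python3 - <<'E'
from station import robot
import cv2,json,numpy as np
print(robot.observe())
for n in("scene","top"):
    cv2.imwrite(f"pics/{n}0.png",robot.capture(n)[:,:,::-1]); m=robot.camera_model(n); print(n,{k:np.round(v,4).tolist() if not isinstance(v,str) else v for k,v in m.items()})
    for th in["stand","bin","bin_tab","scoop","box","lid","ball0","glue","spray","mallet","driver","offcut","tape","square"]:
        print(th,[(round(d["confidence"],2),np.round(d["extent"]).tolist()) for d in robot.trace(n,th)[:4]])
E
```

```text
pics
{'t': 0.0, 'joint_pos': array([-1.21440213e+00,  1.31145564e-01,  1.48928892e+00, -3.93284094e-05,
        1.52302402e+00, -8.54254837e-02]), 'joint_vel': array([ 4.31661806e-04,  7.80361128e-05, -6.61049745e-04, -1.53114353e-03,
        1.18883118e-03, -8.61545640e-04]), 'joint_efforts': array([ 1.93701373e-03, -5.59844398e+01, -4.91756129e+01,  7.69897364e-02,
        3.52694315e-02, -1.83400939e-04]), 'ee_pos': array([ 0.25634437, -0.5418513 ,  0.22559148]), 'orientation': array([-3.06344787e+00, -6.87976753e-01,  4.56743072e-04]), 'contact_force': array([-0.62980615, -0.45836326, -0.17036686]), 'torque': array([-0.01268347,  0.03726944,  0.00382008]), 'finger_gap': 1.0002987605508653}
scene {'fx': 533.1258, 'fy': 533.1258, 'cx': 312.4221, 'cy': 242.3717, 'cam_to_world': [[-0.5738, -0.5963, 0.5614, 1.3454], [0.819, -0.4156, 0.3957, 0.5625], [-0.0026, 0.6868, 0.7268, 1.1538], [0.0, 0.0, 0.0, 1.0]]}
stand [(0.88, [375.0, 295.0, 83.0, 104.0])]
bin []
bin_tab [(0.91, [377.0, 288.0, 75.0, 91.0])]
scoop [(0.83, [281.0, 177.0, 31.0, 46.0]), (0.69, [260.0, 206.0, 32.0, 45.0])]
box []
[... 1013 characters left out ...]
0, 341.0, 38.0, 40.0])]
box [(0.85, [343.0, 224.0, 54.0, 64.0])]
lid [(0.95, [442.0, 221.0, 48.0, 42.0])]
ball0 [(0.7, [237.0, 270.0, 12.0, 8.0]), (0.67, [220.0, 276.0, 13.0, 12.0]), (0.49, [215.0, 255.0, 14.0, 8.0]), (0.16, [427.0, 280.0, 38.0, 51.0])]
glue [(0.57, [132.0, 273.0, 46.0, 26.0])]
spray [(0.76, [135.0, 300.0, 56.0, 30.0])]
mallet [(0.97, [144.0, 197.0, 98.0, 66.0]), (0.61, [344.0, 223.0, 61.0, 67.0])]
driver [(0.67, [343.0, 303.0, 39.0, 71.0]), (0.44, [214.0, 255.0, 12.0, 9.0])]
offcut [(0.74, [374.0, 168.0, 24.0, 40.0]), (0.53, [344.0, 224.0, 56.0, 62.0]), (0.37, [219.0, 242.0, 97.0, 124.0])]
tape [(0.91, [509.0, 288.0, 34.0, 34.0])]
square [(0.57, [493.0, 187.0, 66.0, 31.0])]
```

View pics/scene0.png

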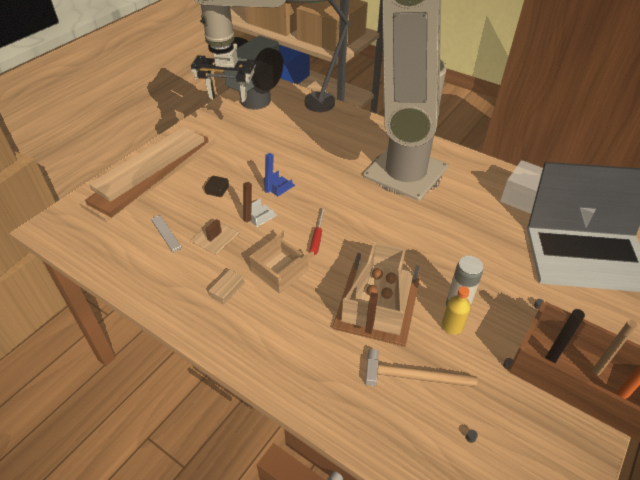

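View pics/top0.png

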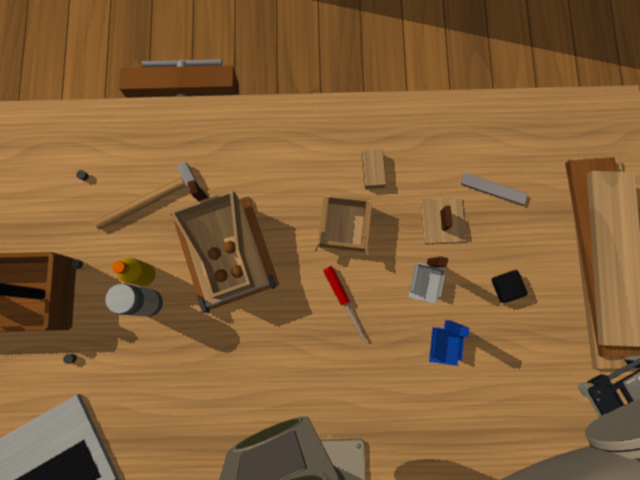

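Scene: silver scoop at top-px (428,283) with dark handle (438,262). The blue look-alike at (449,343) is not wanted. The lid is at (443,221), the box at (345,224) and the bin on its stand at (222,248). Four balls are visible in the bin around (225,260). Offcut (373,168) and the mallet head (189,182) could be mistaken for box or lid. Next, a close composite crop.

```bash
cat > h.py <<'E'
import numpy as np,cv2
from station import robot
def crop(img,x0,y0,w,h,s,step=20):
    c=cv2.resize(img[y0:y0+h,x0:x0+w],None,fx=s,fy=s,interpolation=cv2.INTER_CUBIC)
    for x in range((x0//step+1)*step,x0+w,step):
        cv2.line(c,((x-x0)*s,0),((x-x0)*s,6),(0,0,255),1);cv2.putText(c,str(x),((x-x0)*s-8,16),0,.35,(0,0,255),1)
    for y in range((y0//step+1)*step,y0+h,step):
        cv2.line(c,(0,(y-y0)*s),(6,(y-y0)*s),(0,0,255),1);cv2.putText(c,str(y),(8,(y-y0)*s+4),0,.35,(0,0,255),1)
    return c
M={n:robot.camera_model(n) for n in("scene","top")}
def proj(n,P):
    m=M[n];T=np.array(m["cam_to_world"]);p=(np.atleast_2d(P)-T[:3,3])@T[:3,:3]
    return np.c_[m["fx"]*p[:,0]/-p[:,2]+m["cx"],-m["fy"]*p[:,1]/-p[:,2]+m["cy"]]
def ray(n,u,v,z):
    m=M[n];T=np.array(m["cam_to_world"]);d=T[:3,:3]@np.array([(u-m["cx"])/m["fx"],-(v-m["cy"])/m["fy"],-1]);o=T[:3,3]
    return o+d*(z-o[2])/d[2]
E
python3 - <<'E'
import sys;sys.path.insert(0,'.')
from h import *
for k in M: print({a:M[k][a] for a in M[k] if a not in("cam_to_world",)})
t=cv2.imread("pics/top0.png");s=cv2.imread("pics/scene0.png")
cv2.imwrite("pics/c1.png",np.hstack([crop(t,165,180,120,140,4),crop(s,325,235,80,140,4)[:,:]]))
cv2.imwrite("pics/c2.png",np.vstack([crop(t,310,185,200,120,4,10)]))
cv2.imwrite("pics/c3.png",crop(s,170,170,150,125,5,10))
E
```

```text
{'fx': 533.1258465522999, 'fy': 533.1258465522999, 'cx': 312.42213548201875, 'cy': 242.37165370756782}
{'fx': 473.87045190714275, 'fy': 473.87045190714275, 'cx': 320.4406996426818, 'cy': 242.64330402923997}
```

View pics/c1.png

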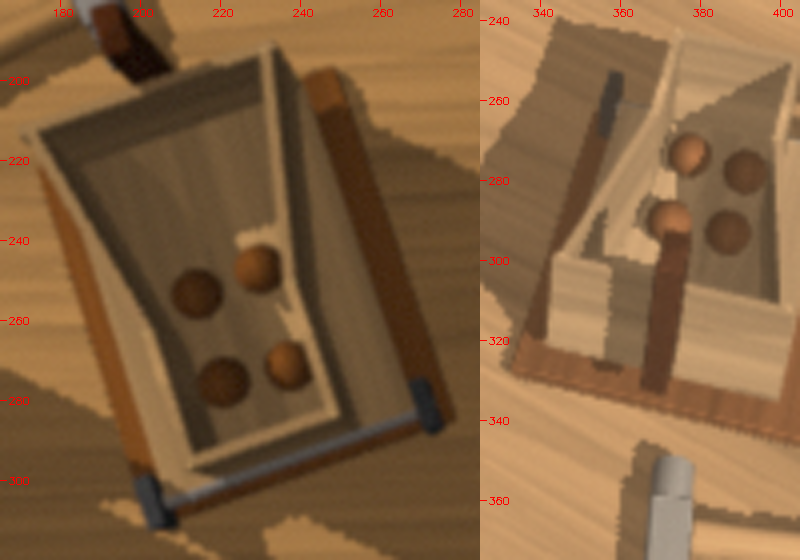

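View pics/c2.png

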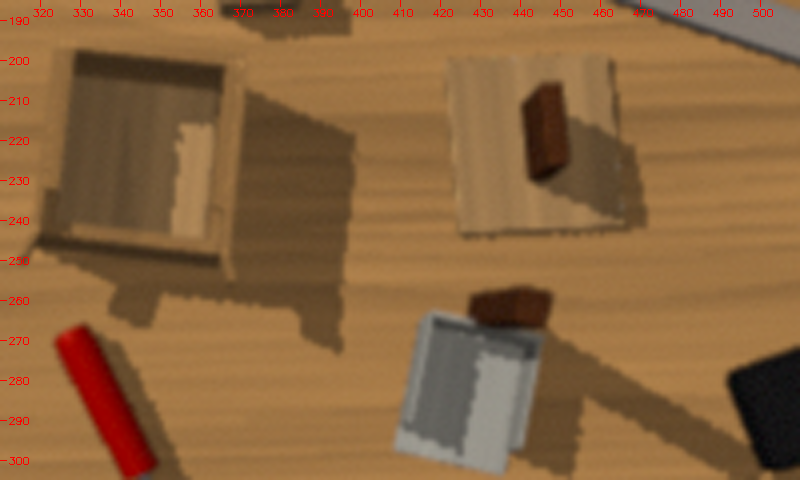

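View pics/c3.png

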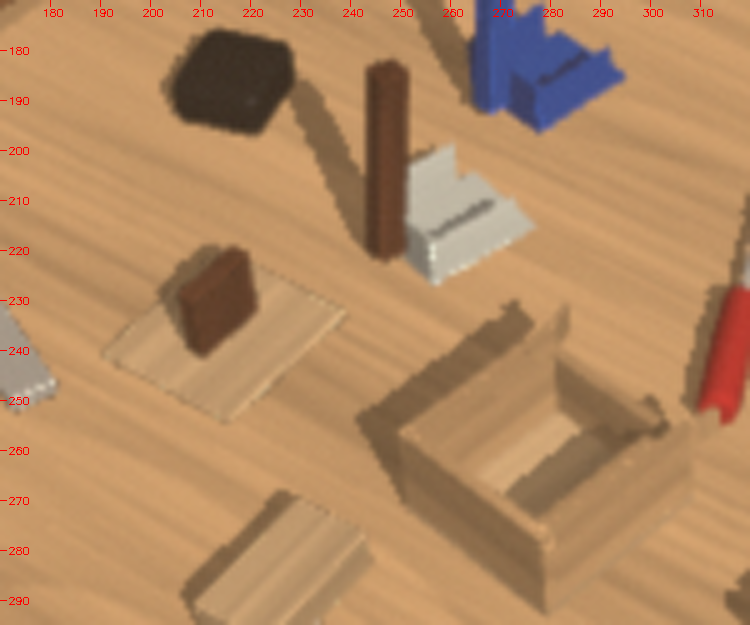

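```bash
cat >> h.py <<'E'
from scipy.optimize import least_squares
def world(p,P):
    P=np.atleast_2d(np.array(P,float))/1000;c,s=np.cos(p[2]),np.sin(p[2])
    return np.c_[p[0]+c*P[:,0]-s*P[:,1],p[1]+s*P[:,0]+c*P[:,1],P[:,2]]
def fit(obs,p0):
    f=lambda p:np.concatenate([(proj(n,world(p,P))[0]-uv) for n,P,uv in obs])
    r=least_squares(f,p0,loss="soft_l1");return r.x,np.round(r.fun.reshape(-1,2),1)
E
python3 - <<'E'
from h import *
T,S="top","scene"
O={"bin":([(T,(-105,43,120),(212.5,296.7)),(T,(-105,-43,120),(250,283.7)),(T,(105,70,120),(171,213)),(T,(105,-70,120),(232.5,191.7))],(.45,.2,0.3)),
"box":([(S,(58,-56.5,66),(250,256.4)),(S,(58,56.5,66),(279.6,278)),(S,(58,56.5,0),(279.5,293)),(T,(58,56.5,66),(325.5,197)),(T,(58,-56.5,66),(370.7,200.5)),(S,(58,-56.5,0),(251,270.6))],(.4,-.1,0)),
"lid":([(T,(54,50,6),(421.2,200)),(T,(54,-50,6),(463.2,199.5)),(T,(-54,50,6),(425.7,244.5)),(T,(-54,-50,6),(466.2,242)),(S,(54,-50,6),(190.6,240.4)),(S,(54,50,6),(214.4,254.4)),(S,(-54,50,6),(239,232.6))],(.4,-.3,0)),
"scoop":([(T,(-40,33,2),(408.7,297.5)),(T,(-40,-33,2),(435.7,303)),(T,(40,33,40),(417,263.7)),(T,(40,-33,40),(445,269.5)),(S,(-40,33,2),(277,215)),(S,(40,33,0),(256.6,227)),(S,(34,0,149),(247.6,183.6))],(.3,-.25,-.2))}
for k,(o,p0) in O.items():
    p,r=fit(o,p0);print(k,np.round(p,4),r.tolist())
    if k=="bin":
        print("tab",world(p,[(120,0,155),(120,0,175)]),proj(T,world(p,[(120,0,175),(115,95,12),(-115,95,12),(-115,-95,12)])).round(),proj(S,world(p,[(120,0,175),(120,0,120)])).round())
    if k=="lid":print("bar",proj(T,world(p,[(25,0,55),(-25,0,55)])).round(1))
    if k=="scoop":print(proj(T,world(p,[(34,0,149),(37,0,124)])).round(1),world(p,(37,0,124)))
E
```

```text
bin [0.5335 0.2005 0.3284] [[-0.2, 1.6], [0.8, 0.6], [0.1, -1.1], [-0.6, -1.1]]
tab [[0.64703805 0.23920882 0.155     ]
 [0.64703805 0.23920882 0.175     ]] [[193. 188.]
 [174. 222.]
 [203. 313.]
 [280. 285.]] [[372. 295.]
 [371. 309.]]
box [ 0.5924 -0.0796 -0.132 ] [[-0.1, -1.4], [-0.6, -1.6], [0.6, -1.2], [-3.1, -2.6], [0.4, -1.1], [0.9, -0.0]]
lid [ 0.6007 -0.3229  0.0089] [[0.2, 0.0], [-0.8, -0.8], [-1.2, -0.9], [0.0, 0.3], [-1.0, -2.0], [0.4, -2.0], [-0.2, -2.0]]
bar [[448.1 205.8]
 [449.8 226.9]]
scoop [ 0.4497 -0.2682 -0.2288] [[-0.8, 0.4], [-0.1, 0.6], [-0.2, -1.0], [0.1, -1.0], [-0.2, -1.3], [0.0, -0.8], [-0.4, -0.7]]
[[442.2 261.6]
 [439.5 261.9]] [[ 0.48573971 -0.27658789  0.124     ]]
```

```bash
cat >> h.py <<'E'
def cub(x0,x1,y0,y1,z0,z1):
    v=[(x,y,z) for x in(x0,x1) for y in(y0,y1) for z in(z0,z1)]
    return [(v[i],v[i^b]) for b in(1,2,4) for i in range(8) if not i&b]
W={"bin":cub(-115,115,-95,95,0,12)+[((-105,43,120),(-105,-43,120)),((-105,43,120),(-27,43,120)),((-105,-43,120),(-27,-43,120)),((-27,43,120),(105,70,120)),((-27,-43,120),(105,-70,120)),((105,70,120),(105,-70,120)),((105,70,30),(105,-70,30)),((105,70,30),(105,70,120)),((105,-70,30),(105,-70,120))]+cub(105,135,-8,8,90,175),
"box":cub(-58,58,-56.5,56.5,0,66)+cub(-50,50,-45,45,6,52),
"lid":cub(-54,54,-50,50,0,6)+cub(-25,25,-7,7,6,55),
"scoop":cub(-40,40,-33,33,0,2)+cub(38,40,-33,33,2,40)+[((37+10,0,124),(37-10,0,124)),((37,9,124),(37,-9,124)),((34,0,149),(47,0,40))]}
def overlay(n,img,poses,x0,y0,w,h,s):
    c=crop(img,x0,y0,w,h,s)
    for k,p in poses.items():
        for a,b in W[k]:
            q=((proj(n,world(p,[a,b]))-[x0,y0]+.5)*s-.5).astype(int)
            cv2.line(c,tuple(map(int,q[0])),tuple(map(int,q[1])),(0,255,0),1)
    return c
E
python3 - <<'E'
from h import *
P={"bin":(.5335,.2005,.3284),"box":(.5924,-.0796,-.132),"lid":(.6007,-.3229,.0089),"scoop":(.4497,-.2682,-.2288)}
t=cv2.imread("pics/top0.png");s=cv2.imread("pics/scene0.png")
a=np.hstack([overlay("top",t,P,165,175,120,145,3),overlay("scene",s,P,325,235,100,145,3)])
b=np.hstack([overlay("top",t,P,310,190,160,125,3)])
b2=overlay("scene",s,P,180,175,140,125,3)
b=np.vstack([b,b2[:,:]]) if b.shape[1]==b2.shape[1] else np.hstack([b[:,:],b2])[:, :]
H=np.zeros((a.shape[0]+b.shape[0],max(a.shape[1],b.shape[1]),3),np.uint8);H[:a.shape[0],:a.shape[1]]=a;H[a.shape[0]:,:b.shape[1]]=b
print(H.shape);cv2.imwrite("pics/o1.png",cv2.resize(H,(800,int(H.shape[0]*800/H.shape[1]))) if H.shape[1]>800 else H)
E
```

```text
(810, 900, 3)
```

View pics/o1.png

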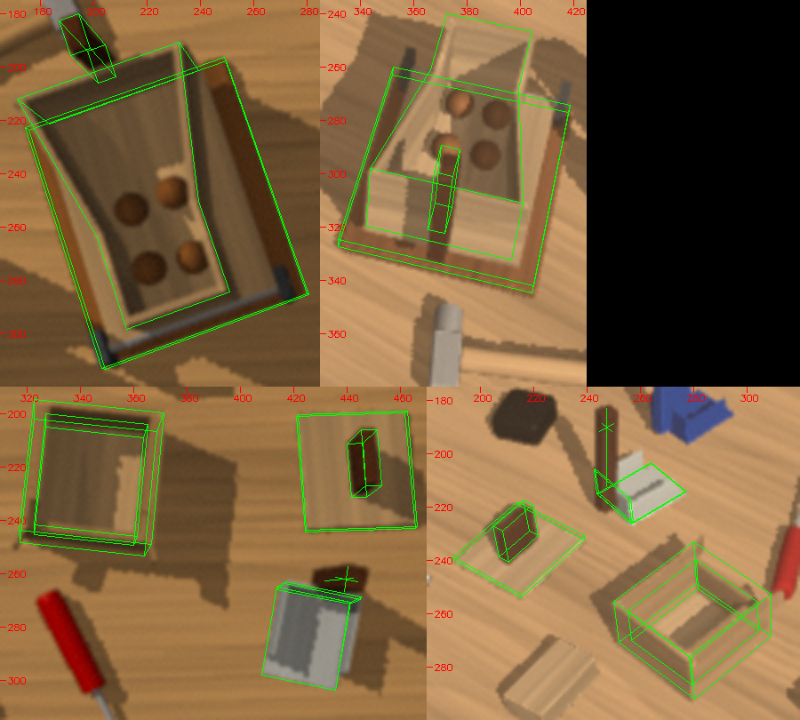

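```bash
cat >> h.py <<'E'
from scipy.spatial.transform import Rotation as Rn
P={"bin":(.5335,.2005,.3284),"box":(.5924,-.0796,-.132),"lid":(.6007,-.3229,.0089),"scoop":(.4497,-.2682,-.2288)}
def frame(p,pitch=0):  # object axes in world; pitch>0: +x end up (nose/-x end down)
    return Rn.from_euler("z",p[2])*Rn.from_euler("y",-pitch)
def tool(objR,jaw):    # tool down in object frame, jaws along 'x' or 'y' of object
    return objR*(Rn.from_matrix(np.array([[0,1,0],[1,0,0],[0,0,-1]]).T) if jaw=="x" else Rn.from_matrix(np.diag([1.,-1,-1])))
def tcp(g,R): return np.array(g)+.011*R.apply([0,0,1])
def rows(targets,base=None):  # targets: list of (p,R)
    o=robot.observe()
    p0,R0=(o["ee_pos"],Rn.from_rotvec(o["orientation"])) if base is None else base
    out=[]
    for p,R in targets:
        out.append(np.r_[np.round(R0.inv().apply(np.array(p)-p0)*1000,1),np.round((R0.inv()*R).as_rotvec(),3)].tolist())
    return out
def binpt(P,th,p=P["bin"]):  # bin_corner-frame mm -> world at tilt th
    v=np.array(P,float)+[6,0,5];c,s=np.cos(th),np.sin(th)
    return world(p,(v[0]*c-v[2]*s-105,v[1],v[0]*s+v[2]*c+30))[0]
E
python3 - <<'E'
from h import *
R=tool(frame(P["bin"]),"y");g=binpt((219,0,120),0);print(g)
a=tcp(g,R)
print(rows([(a+[0,0,.10],R),(a+[0,0,.05],R),(a,R)]))
B=(a,R)
arc=[]
for th in np.linspace(0,.385,9)[1:]:
    Rt=tool(frame(P["bin"],th),"y");arc.append((tcp(binpt((219,0,120),th),Rt),Rt))
print(rows(arc,B))
E
```

```text
[0.64708715 0.23920347 0.155     ]
[[687.2, -539.6, -17.3, -0.0, -0.0, 0.113], [687.2, -539.6, 32.7, -0.0, -0.0, 0.113], [687.2, -539.6, 82.7, -0.0, -0.0, 0.113]]
[[-5.7, 0.0, -10.7, 0.0, 0.048, 0.0], [-12.0, 0.0, -21.1, 0.0, 0.096, 0.0], [-18.7, 0.0, -31.2, -0.0, 0.144, 0.0], [-26.0, 0.0, -40.9, 0.0, 0.192, 0.0], [-33.6, 0.0, -50.3, 0.0, 0.241, 0.0], [-41.8, -0.0, -59.4, -0.0, 0.289, 0.0], [-50.3, 0.0, -68.0, 0.0, 0.337, -0.0], [-59.3, 0.0, -76.2, 0.0, 0.385, -0.0]]
```

move_arm:
  steps:
    - [[0, 0, -40, 0, 0, 0], [687, -540, -40, 0, 0, 0.113], [687, -540, -40, 0, 0, 0.113], [687, -540, -40, 0, 0, 0.113], [687, -540, -40, 0, 0, 0.113], [687, -540, -40, 0, 0, 0.113], [687, -540, -40, 0, 0, 0.113], [687, -540, -40, 0, 0, 0.113], [687, -540, -40, 0, 0, 0.113], [687, -540, -40, 0, 0, 0.113], [687, -540, -40, 0, 0, 0.113], [687, -540, -40, 0, 0, 0.113], [687, -540, -40, 0, 0, 0.113], [687, -540, -40, 0, 0, 0.113], [687, -540, -40, 0, 0, 0.113], [687, -540, -40, 0, 0, 0.113], [687, -540, -40, 0, 0, 0.113], [687, -540, -10, 0, 0, 0.113]]
  claw: 0

```text
t: 3.75
ee_pos: [0.6485, 0.2386, 0.241]
orientation: [-3.099, -0.512, -0.012]
contact_force: [-0.0, -0.2, -0.6]
finger_gap: 1.001
```

```bash
python3 - <<'E'
from h import *
R=tool(frame(P["bin"]),"y");a=tcp(binpt((219,0,120),0),R)
print(rows([(a+[0,0,.03],R),(a,R)]),robot.observe()["ee_pos"])
E
```

```text
[[-1.7, -1.1, 67.0, 0.001, -0.007, -0.001], [-1.9, -1.2, 97.0, 0.001, -0.007, -0.001]] [0.64854362 0.23856461 0.24099584]
```

move_arm:
  steps:
    - [[-2, -1, 50, 0, -0.007, 0], [-2, -1, 80, 0, -0.007, 0], [-2, -1, 97, 0, -0.007, 0], [-2, -1, 97, 0, -0.007, 0], [-2, -1, 97, 0, -0.007, 0]]

```text
t: 4.38
ee_pos: [0.6457, 0.2397, 0.1421]
orientation: [3.099, 0.513, -0.006]
contact_force: [-0.2, 0.2, 0.3]
finger_gap: 1.0
```

move_arm:
  steps:
    - [[0, 0, 0, 0, 0, 0], [0, 0, 0, 0, 0, 0], [0, 0, 0, 0, 0, 0], [0, 0, 0, 0, 0, 0], [0, 0, 0, 0, 0, 0], [0, 0, 0, 0, 0, 0]]
  claw: 1
  squeeze: 35

```text
t: 5.12
ee_pos: [0.6445, 0.2398, 0.1396]
orientation: [3.098, 0.514, -0.011]
contact_force: [-0.4, -0.4, -0.3]
finger_gap: 0.407
```

move_arm:
  steps:
    - [[0, 0, -4, 0, 0, 0], [0, 0, -4, 0, 0, 0], [0, 0, -4, 0, 0, 0], [0, 0, -4, 0, 0, 0], [0, 0, -4, 0, 0, 0]]

```text
t: 5.75
ee_pos: [0.6449, 0.2399, 0.1442]
orientation: [3.098, 0.514, -0.009]
contact_force: [-0.2, -0.8, 4.2]
finger_gap: 0.166
```

move_arm:
  steps:
    - [[0, 0, 0, 0, 0, 0], [-6, 0, -11, 0, 0.048, 0], [-12, 0, -21, 0, 0.096, 0], [-19, 0, -31, 0, 0.144, 0], [-26, 0, -41, 0, 0.192, 0], [-34, 0, -50, 0, 0.241, 0], [-42, 0, -59, 0, 0.289, 0], [-50, 0, -68, 0, 0.337, 0], [-59, 0, -76, 0, 0.38, 0], [-59, 0, -76, 0, 0.38, 0], [-59, 0, -76, 0, 0.38, 0]]

```text
t: 7.12
ee_pos: [0.5876, 0.2208, 0.2175]
orientation: [-2.989, -0.496, -0.558]
contact_force: [-0.6, 1.3, -7.1]
finger_gap: 0.172
```

```bash
python3 - <<'E'
from h import *
o=robot.observe();R=Rn.from_rotvec(o["orientation"]);g=o["ee_pos"]-.011*R.apply([0,0,1])
print(o["contact_force"],g,binpt((219,0,120),.38),R.as_matrix().round(3).tolist())
cv2.imwrite("pics/top1.png",robot.capture("top")[:,:,::-1]);cv2.imwrite("pics/scene1.png",robot.capture("scene")[:,:,::-1])
E
```

```text
[-0.63935059  1.28901287 -7.06039804] [0.58385426 0.21949008 0.22780274] [0.58800715 0.21907266 0.22954019] [[0.883, 0.323, 0.341], [0.301, -0.946, 0.117], [0.361, -0.0, -0.933]]
```

move_arm:
  steps:
    - [[-2, 0, -3.5, 0, 0.015, 0], [-4, 0, -7, 0, 0.03, 0], [-4, 0, -7, 0, 0.03, 0], [-4, 0, -7, 0, 0.03, 0]]

```text
t: 7.72
ee_pos: [0.5824, 0.219, 0.2198]
orientation: [-2.976, -0.493, -0.601]
contact_force: [25.7, 11.5, -33.0]
finger_gap: 0.169
```

move_arm:
  steps:
    - [[1, 0, 2, 0, 0, 0], [1, 0, 2, 0, 0, 0], [1, 0, 2, 0, 0, 0], [1, 0, 2, 0, 0, 0], [1, 0, 2, 0, 0, 0], [1, 0, -30, 0, 0, 0], [1, 0, -70, 0, 0, 0], [1, 0, -90, 0, 0, 0], [1, 0, -90, 0, 0, 0]]
  claw: 0.5

```text
t: 8.85
ee_pos: [0.5515, 0.208, 0.311]
orientation: [-2.973, -0.493, -0.614]
contact_force: [0.0, 0.2, -1.0]
finger_gap: 0.503
```

```bash
python3 - <<'E'
from h import *
cv2.imwrite("pics/top1.png",robot.capture("top")[:,:,::-1])
print([(round(d["confidence"],2),np.round(d["extent"],1).tolist()) for d in robot.trace("top","scoop")[:2]])
Rs=frame(P["scoop"],0.12);R=tool(Rs,"x");g=world(P["scoop"],(37,0,124))[0];a=tcp(g,R);up=np.array([0,0,1.])
print("R check toolx",R.as_matrix()[:,0],R.as_matrix()[:,2])
z=-R.apply([0,0,1])
print(rows([(a+z*.12,R),(a+z*.06,R),(a,R)]),robot.observe()["finger_gap"])
E
```

```text
[(0.86, [446.0, 341.3, 39.7, 42.0]), (0.73, [429.8, 279.4, 37.0, 48.7])]
R check toolx [ 2.26808960e-01  9.73939267e-01 -6.93889390e-18] [ 0.11659242 -0.0271518  -0.99280864]
[[-240.1, 430.6, -20.4, 0.095, -0.306, -1.018], [-257.8, 434.4, 36.8, 0.095, -0.306, -1.018], [-275.5, 438.2, 94.0, 0.095, -0.306, -1.018]] 0.5001004915145568
```

View pics/top1.png

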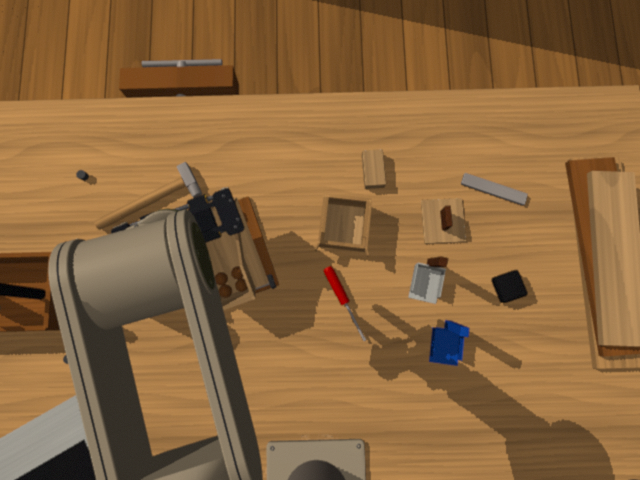

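move_arm:
  steps:
    - [[-240, 431, -20, 0.095, -0.306, -1.018], [-240, 431, -20, 0.095, -0.306, -1.018], [-240, 431, -20, 0.095, -0.306, -1.018], [-240, 431, -20, 0.095, -0.306, -1.018], [-240, 431, -20, 0.095, -0.306, -1.018], [-240, 431, -20, 0.095, -0.306, -1.018], [-240, 431, -20, 0.095, -0.306, -1.018], [-240, 431, -20, 0.095, -0.306, -1.018], [-240, 431, -20, 0.095, -0.306, -1.018], [-240, 431, -20, 0.095, -0.306, -1.018], [-240, 431, -20, 0.095, -0.306, -1.018], [-240, 431, -20, 0.095, -0.306, -1.018], [-240, 431, -20, 0.095, -0.306, -1.018]]

```text
t: 10.58
ee_pos: [0.4741, -0.2729, 0.233]
orientation: [2.382, 1.895, 0.115]
contact_force: [0.1, -0.6, -0.1]
finger_gap: 0.5
```

```bash
python3 - <<'E'
from h import *
img=robot.capture("scene")[:,:,::-1];cv2.imwrite("pics/scene2.png",img)
c=[crop(np.ascontiguousarray(img),220,140,130,100,6)]
cv2.imwrite("pics/c4.png",c[0])
Rs=frame(P["scoop"],0.12);R=tool(Rs,"x");g=world(P["scoop"],(37,0,124))[0];a=tcp(g,R);z=-R.apply([0,0,1])
print(rows([(a+z*.05,R),(a,R)]),robot.observe()["ee_pos"])
E
```

```text
[[-0.7, -1.0, 70.6, 0.001, -0.0, 0.002], [-0.7, -1.0, 120.6, 0.001, -0.0, 0.002]] [ 0.47394737 -0.27312248  0.23290275]
```

move_arm:
  steps:
    - [[-1, -1, 60, 0, 0, 0], [-1, -1, 100, 0, 0, 0], [-1, -1, 119, 0, 0, 0], [-1, -1, 119, 0, 0, 0], [-1, -1, 119, 0, 0, 0]]

```text
t: 11.25
ee_pos: [0.4874, -0.2787, 0.1165]
orientation: [2.382, 1.892, 0.116]
contact_force: [-0.6, 0.1, 0.6]
finger_gap: 0.5
```

move_arm:
  steps:
    - [[0, 0, 0, 0, 0, 0], [0, 0, 0, 0, 0, 0], [0, 0, 0, 0, 0, 0], [0, 0, 0, 0, 0, 0], [0, 0, 0, 0, 0, 0]]
  claw: 1
  squeeze: 40

```text
t: 11.88
ee_pos: [0.4865, -0.2781, 0.1146]
orientation: [2.384, 1.893, 0.115]
contact_force: [1.4, -0.8, 2.7]
finger_gap: 0.213
```

```bash
python3 - <<'E'
from h import *
o=robot.observe();R=Rn.from_rotvec(o["orientation"])
print(o["ee_pos"]-.011*R.apply([0,0,1]),world(P["scoop"],(37,0,124))[0])
a=np.ascontiguousarray(robot.capture("scene")[:,:,::-1]);b=np.ascontiguousarray(robot.capture("top")[:,:,::-1])
cv2.imwrite("pics/c4.png",np.hstack([crop(a,215,140,80,100,5),crop(b,390,240,80,100,5)]))
E
```

```text
[ 0.48520864 -0.27778941  0.12552817] [ 0.48573575 -0.27659193  0.124     ]
```

View pics/c4.png

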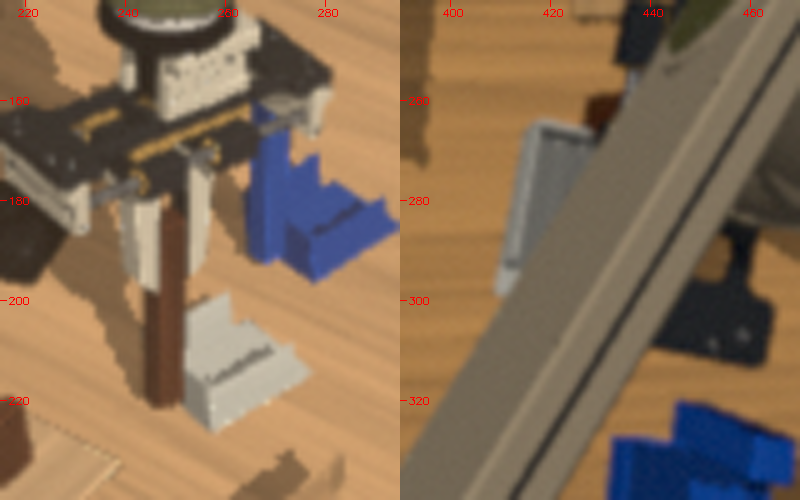

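```bash
cat >> h.py <<'E'
G0=np.load("G.npy") if __import__("os").path.exists("G.npy") else None
def scoop_tcp(o,yaw,pitch):   # scoop origin world (m), yaw, pitch -> TCP pose
    Rs=frame((0,0,yaw),pitch);R=tool(frame((0,0,yaw),pitch+.12),"x")
    return np.array(o)+Rs.apply([.037,0,.124])-R.apply(G0)+.011*R.apply([0,0,1]),R
def scoop_in_bin(x,z,th=.38,dphi=0,y=0): # nose at bin x, floor-underside back... origin at bin (x+40,y,z)
    return scoop_tcp(binpt((x+40,y,z),th),P["bin"][2],th-dphi)
E
python3 - <<'E'
from h import *
import h
o=robot.observe();R=Rn.from_rotvec(o["orientation"])
gp=o["ee_pos"]-.011*R.apply([0,0,1]);G=R.inv().apply(world(P["scoop"],(37,0,124))[0]-gp);print("G mm",G*1000)
np.save("G.npy",G);h.G0=G
R0=tool(frame(P["scoop"],.12),"x");print("rot diff",(R0.inv()*R).as_rotvec())
t=[(o["ee_pos"]+[0,0,.2],R),scoop_in_bin(78,110),scoop_in_bin(78,40),scoop_in_bin(78,3)]
for q in t:print(q[0])
print(rows(t))
E
```

```text
G mm [1.26629875 0.00621199 1.56888049]
rot diff [-1.48121806e-03  7.64072239e-06 -3.04930699e-04]
[ 0.48655603 -0.27808307  0.31463767]
[0.49640675 0.18652312 0.30338948]
[0.52098363 0.19489741 0.23838295]
[0.53397427 0.19932381 0.20402236]
[[-0.0, 24.2, -198.5, 0.0, 0.0, 0.0], [454.8, -72.1, -199.0, -0.369, 0.171, -0.533], [468.5, -58.1, -131.8, -0.369, 0.171, -0.533], [475.7, -50.7, -96.2, -0.369, 0.171, -0.533]]
```

move_arm:
  steps:
    - [[0, 8, -62, 0, 0, 0], [0, 16, -124, 0, 0, 0], [0, 24, -198, 0, 0, 0], [0, 24, -198, 0, 0, 0], [455, -74, -215, -0.369, 0.171, -0.533], [455, -74, -215, -0.369, 0.171, -0.533], [455, -74, -215, -0.369, 0.171, -0.533], [455, -74, -215, -0.369, 0.171, -0.533], [455, -74, -215, -0.369, 0.171, -0.533], [455, -74, -215, -0.369, 0.171, -0.533], [455, -74, -215, -0.369, 0.171, -0.533], [455, -74, -215, -0.369, 0.171, -0.533], [455, -74, -215, -0.369, 0.171, -0.533], [455, -74, -215, -0.369, 0.171, -0.533], [455, -74, -215, -0.369, 0.171, -0.533], [455, -74, -215, -0.369, 0.171, -0.533]]

```text
t: 13.98
ee_pos: [0.4929, 0.1865, 0.3188]
orientation: [1.628, 2.269, 0.579]
contact_force: [0.5, 1.0, -1.7]
finger_gap: 0.215
```

```bash
python3 - <<'E'
from h import *
o=robot.observe();R=Rn.from_rotvec(o["orientation"])
a=np.ascontiguousarray(robot.capture("scene")[:,:,::-1]);b=np.ascontiguousarray(robot.capture("top")[:,:,::-1])
Rs=R*tool(Rn.identity(),"x").inv()*Rn.from_euler("y",.12)
org=o["ee_pos"]-.011*R.apply([0,0,1])+R.apply(G0)-Rs.apply([.037,0,.124])
def line(c,n,A,B,x0,y0,s,col):
    q=((proj(n,[A,B])-[x0,y0]+.5)*s-.5).astype(int).tolist();cv2.line(c,q[0],q[1],col,1)
out=[]
for n,im,x0,y0 in(("scene",a,340,200),("top",b,180,190)):
    c=crop(im,x0,y0,80,120,5)
    for A,B in W["scoop"]:line(c,n,org+Rs.apply(np.array(A)/1e3),org+Rs.apply(np.array(B)/1e3),x0,y0,5,(0,255,0))
    for z in(0,85):
      pts=[(0,-37),(72,-37),(198,-64),(198,64),(72,64-27),(0,37),(0,-37)]
      for i in range(6):line(c,n,binpt((*pts[i],z),.38),binpt((*pts[i+1],z),.38),x0,y0,5,(255,255,0))
    out.append(c)
cv2.imwrite("pics/c5.png",np.hstack(out))
print(rows([scoop_in_bin(78,110),scoop_in_bin(78,40),scoop_in_bin(78,3)]))
E
```

```text
[[-1.4, -4.6, 15.3, 0.0, 0.001, -0.002], [-1.4, -13.0, 84.8, 0.0, 0.001, -0.002], [-1.4, -17.5, 121.5, 0.0, 0.001, -0.002]]
```

View pics/c5.png

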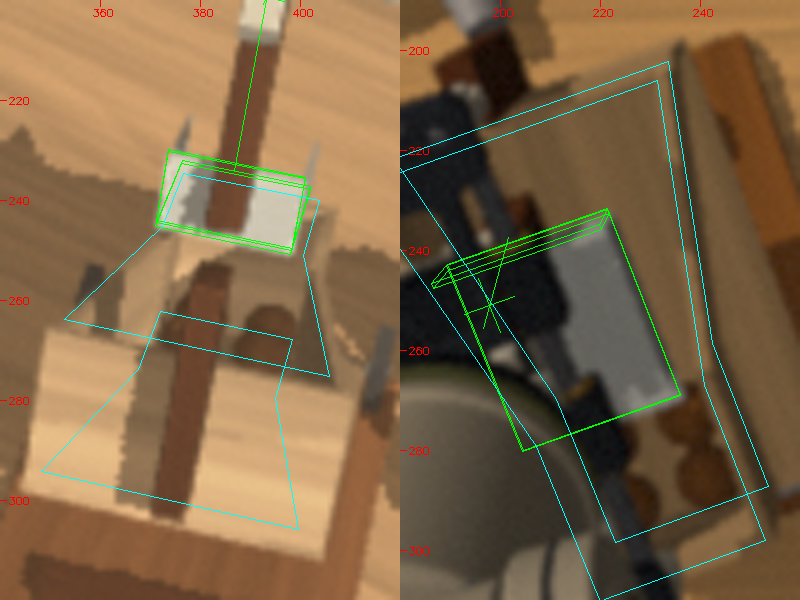

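```bash
python3 - <<'E'
from h import *
b=cv2.imread("pics/top1.png")
def line(c,n,A,B,x0,y0,s,col):
    q=((proj(n,[A,B])-[x0,y0]+.5)*s-.5).astype(int).tolist();cv2.line(c,q[0],q[1],col,1)
out=[]
for th,col in((.38,(0,255,0)),(.36,(255,255,0))):
    c=crop(b,190,180,80,120,5)
    pts=[(-6,-43),(72,-43),(204,-70),(204,70),(72,43),(-6,43),(-6,-43)]
    for i in range(6):line(c,"top",binpt((*pts[i],85),th),binpt((*pts[i+1],85),th),190,180,5,col)
    pts=[(0,-37),(72,-37),(198,-64),(198,64)]
    for i in range(3):line(c,"top",binpt((*pts[i],0),th),binpt((*pts[i+1],0),th),190,180,5,(0,0,255))
    line(c,"top",binpt((0,37,0),th),binpt((0,-37,0),th),190,180,5,(0,0,255))
    out.append(c)
cv2.imwrite("pics/c6.png",np.hstack(out))
E
```

```text
(no output)
```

View pics/c6.png

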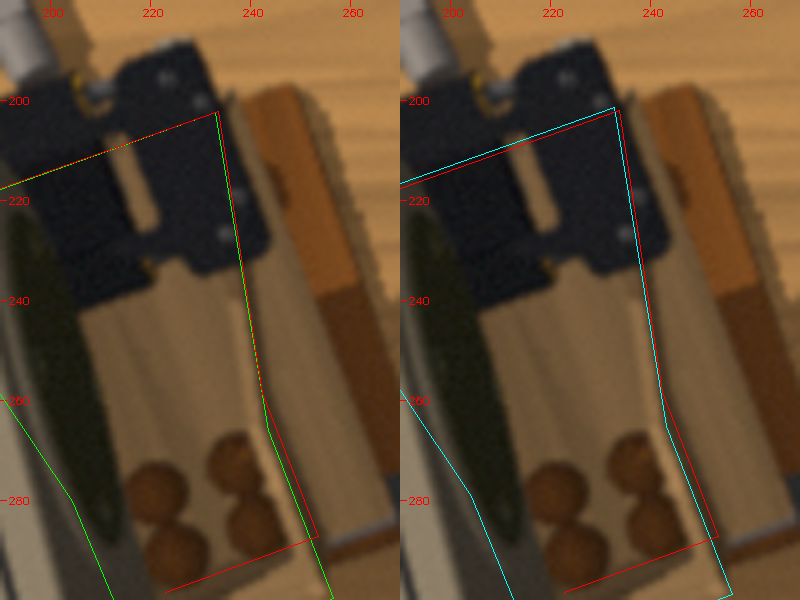

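```bash
python3 - <<'E'
from h import *
p=P["bin"]
def loc(n,u,v,z):
    w=ray(n,u,v,z)-[p[0],p[1],0];c,s=np.cos(p[2]),np.sin(p[2]);return np.round([1e3*(c*w[0]+s*w[1]),1e3*(-s*w[0]+c*w[1]),z*1e3],1)
print("level near rim top",loc("top",212.1,296.3,.12),loc("top",249.6,283.4,.12),"far",loc("top",170.9,212.9,.12),loc("top",232.1,191.4,.12))
print("level scene near",loc("scene",372.6,244.1,.12),loc("scene",403.9,250.9,.12),"far left",loc("scene",342.9,297.9,.12),"tabtop",loc("scene",372,292,.175))
print("tilt near",loc("top",254.5,292,.1136),loc("top",236,302,.1136),loc("top",236,302,.09))
# sharpened look at near end, both views, bigger
t0=cv2.imread("pics/top0.png");a=np.ascontiguousarray(robot.capture("top")[:,:,::-1]);s0=cv2.imread("pics/scene0.png")
cv2.imwrite("pics/c7.png",np.hstack([crop(t0,190,260,70,60,6,10),crop(a,200,260,62,60,6,10)]))
E
```

```text
level near rim top [-100.8   42.1  120. ] [-102.3  -41.2  120. ] far [103.  71. 120.] [103.  -69.8 120. ]
level scene near [-90.3 -38.9 120. ] [-89.   45.1 120. ] far left [105.5 -71.5 120. ] tabtop [111.7  -2.6 175. ]
tilt near [-122.4  -44.4  113.6] [-128.9   -0.7  113.6] [-126.3    2.9   90. ]
```

View pics/c7.png

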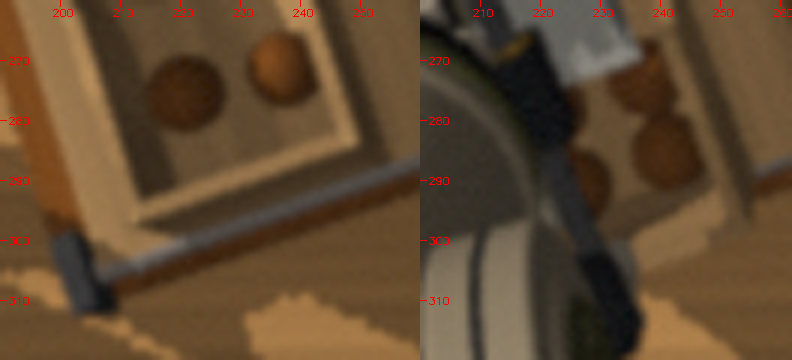

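move_arm:
  steps:
    - [[-1.5, -10, 60, 0, 0, 0], [-1.5, -13, 85, 0, 0, 0], [-1.5, -15, 105, 0, 0, 0], [-1.5, -16.5, 113, 0, 0, 0], [-1.5, -16.5, 113, 0, 0, 0]]

```text
t: 14.75
ee_pos: [0.5304, 0.199, 0.2116]
orientation: [1.627, 2.271, 0.579]
contact_force: [-0.3, -1.0, -1.3]
finger_gap: 0.211
```

```bash
python3 - <<'E'
from h import *
print(robot.observe()["contact_force"],rows([scoop_in_bin(78,4),scoop_in_bin(78,0),scoop_in_bin(40,2,y=.5),scoop_in_bin(2,2,y=.5),scoop_in_bin(0,2,y=.5)]))
E
```

```text
[-0.27112926 -1.01593848 -1.26170333] [[-0.8, -0.5, 7.3, -0.001, -0.0, -0.001], [-0.8, -0.9, 11.3, -0.001, -0.0, -0.001], [-0.3, -38.4, 4.8, -0.001, -0.0, -0.001], [-0.4, -76.2, 0.3, -0.001, -0.0, -0.001], [-0.4, -78.1, 0.0, -0.001, -0.0, -0.001]]
```

move_arm:
  steps:
    - [[-0.5, -0.5, 8, 0, 0, 0], [-0.5, -0.5, 11, 0, 0, 0], [-0.5, -0.5, 11, 0, 0, 0], [-0.5, -0.5, 11, 0, 0, 0]]

```text
t: 15.25
ee_pos: [0.5354, 0.2003, 0.2023]
orientation: [1.626, 2.271, 0.58]
contact_force: [0.3, -0.3, -0.8]
finger_gap: 0.211
```

move_arm:
  steps:
    - [[0, 0, 1.5, 0, 0, 0], [0, 0, 3, 0, 0, 0], [0, 0, 3, 0, 0, 0]]

```text
t: 15.62
ee_pos: [0.5368, 0.2007, 0.1997]
orientation: [1.626, 2.271, 0.58]
contact_force: [-2.6, -1.1, 3.0]
finger_gap: 0.215
```

move_arm:
  steps:
    - [[0.5, -8, -0.9, 0, 0, 0], [0.5, -16, -1.9, 0, 0, 0], [0.5, -24, -2.9, 0, 0, 0], [0.5, -30, -3.6, 0, 0, 0], [0.5, -36, -4.3, 0, 0, 0], [0.5, -42, -5, 0, 0, 0], [0.5, -47, -5.6, 0, 0, 0], [0.5, -52, -6.2, 0, 0, 0], [0.5, -57, -6.8, 0, 0, 0], [0.5, -62, -7.4, 0, 0, 0]]

```text
t: 16.88
ee_pos: [0.4824, 0.1826, 0.1773]
orientation: [1.625, 2.269, 0.583]
contact_force: [6.9, 2.0, 5.9]
finger_gap: 0.212
```

move_arm:
  steps:
    - [[0, -4, -0.5, 0, 0, 0], [0, -7, -0.9, 0, 0, 0], [0, -10, -1.2, 0, 0, 0], [0, -13, -1.6, 0, 0, 0], [0, -13, -1.6, 0, 0, 0]]

```text
t: 17.5
ee_pos: [0.4706, 0.179, 0.1724]
orientation: [1.625, 2.27, 0.583]
contact_force: [0.5, 2.0, 7.7]
finger_gap: 0.214
```

```bash
python3 - <<'E'
from h import *
o=robot.observe();R=Rn.from_rotvec(o["orientation"])
p,_=scoop_in_bin(0,0,y=.5);print((frame(P["bin"],.38).inv().apply(o["ee_pos"]-p)*1000).round(1))
b=np.ascontiguousarray(robot.capture("top")[:,:,::-1]);a=np.ascontiguousarray(robot.capture("scene")[:,:,::-1])
cv2.imwrite("pics/c8.png",np.hstack([crop(b,200,240,70,80,6),crop(a,350,215,60,80,6)]))
E
```

```text
[ 4.4  0.7 -1.7]
```

View pics/c8.png

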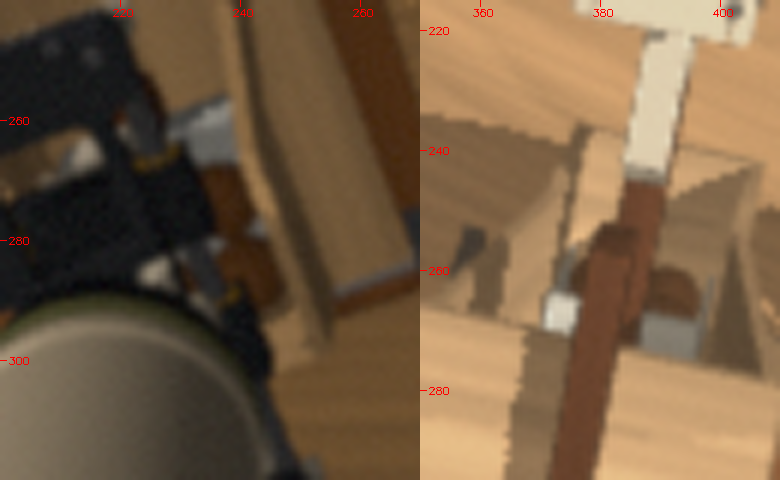

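move_arm:
  steps:
    - [[0, -2, -0.3, 0, 0, 0], [0, -4, -0.5, 0, 0, 0], [0, -5, -0.6, 0, 0, 0], [0, -5, -0.6, 0, 0, 0]]

```text
t: 18.1
ee_pos: [0.4683, 0.178, 0.1727]
orientation: [1.622, 2.265, 0.589]
contact_force: [10.7, 5.5, 3.9]
finger_gap: 0.216
```

```bash
python3 - <<'E'
from h import *
o=robot.observe();R=Rn.from_rotvec(o["orientation"])
Rb=frame(P["bin"],.38)
p,_=scoop_in_bin(0,0,y=.5);e=Rb.inv().apply(o["ee_pos"]-p)*1000;print(e.round(1))
# rotate about back-bottom edge, phi nose up; keep 1 mm lift
x0,z0=e[0],e[2]
T=[]
for ph in(.1,.2,.3,.4,.5,.6):
    nx=x0+80-40*np.cos(ph)-40; T.append(scoop_in_bin(nx,z0+1.5+40*np.sin(ph),dphi=ph,y=.5+e[1]))
q=T[-1];T+= [(q[0]+[0,0,d],q[1]) for d in(.03,.08,.13)]
for r in rows(T):print(r)
E
```

```text
[ 2.3  0.5 -0.5]
[0.0, 11.5, 0.4, 0.109, -0.0, -0.001]
[0.0, 22.6, 3.3, 0.209, -0.0, -0.001]
[0.0, 33.3, 7.4, 0.309, -0.0, -0.001]
[0.0, 43.5, 12.5, 0.409, -0.0, -0.001]
[0.0, 53.2, 18.6, 0.509, -0.0, -0.001]
[0.0, 62.3, 25.7, 0.609, -0.0, -0.001]
[0.0, 76.9, -0.5, 0.609, -0.0, -0.001]
[0.1, 101.2, -44.2, 0.609, -0.0, -0.001]
[0.1, 125.6, -87.9, 0.609, -0.0, -0.001]
```

```bash
python3 - <<'E'
from h import *
o=robot.observe()
x0,y0,z0=2.3,1.0,-.5
T=[]
for ph,L in zip((.08,.16,.24,.32,.4,.47,.54,.6,.6),(2,4,6,10,16,24,32,40,40)):
    T.append(scoop_in_bin(x0+1.5+40*np.cos(ph)-40,z0+L+40*np.sin(ph),dphi=ph,y=y0))
q=T[-1];T+= [(q[0]+[0,0,d],q[1]) for d in(.04,.09,.13)]
for r in rows(T):print(r)
E
```

```text
[-0.0, 10.5, -0.4, 0.089, -0.0, -0.001]
[-0.0, 19.0, -0.4, 0.169, -0.0, -0.001]
[-0.0, 26.7, 0.3, 0.249, -0.0, -0.001]
[-0.0, 33.9, -0.4, 0.329, -0.0, -0.001]
[0.0, 40.6, -2.5, 0.409, -0.0, -0.001]
[0.0, 46.2, -6.5, 0.479, -0.0, -0.001]
[0.0, 51.0, -10.2, 0.549, -0.0, -0.001]
[0.0, 54.8, -14.1, 0.609, -0.0, -0.001]
[0.0, 54.8, -14.1, 0.609, -0.0, -0.001]
[0.0, 74.3, -49.0, 0.609, -0.0, -0.001]
[0.0, 98.7, -92.7, 0.609, -0.0, -0.001]
[0.1, 118.1, -127.6, 0.609, -0.0, -0.001]
```

move_arm:
  steps:
    - [[0, 5, -0.5, 0.045, 0, 0], [0, 10.5, -0.5, 0.089, 0, 0], [0, 15, -0.5, 0.13, 0, 0], [0, 19, -0.5, 0.169, 0, 0], [0, 23, 0, 0.21, 0, 0], [0, 26.5, 0, 0.249, 0, 0], [0, 34, -0.5, 0.329, 0, 0], [0, 40.5, -2.5, 0.409, 0, 0], [0, 46, -6.5, 0.479, 0, 0], [0, 51, -10, 0.549, 0, 0], [0, 55, -14, 0.609, 0, 0], [0, 55, -14, 0.609, 0, 0], [0, 55, -14, 0.609, 0, 0], [0, 55, -14, 0.609, 0, 0]]

```text
t: 19.85
ee_pos: [0.5078, 0.1912, 0.2093]
orientation: [-1.793, -2.504, 0.128]
contact_force: [12.8, 4.2, 3.0]
finger_gap: 0.217
```

```bash
python3 - <<'E'
from h import *
o=robot.observe()
b=np.ascontiguousarray(robot.capture("top")[:,:,::-1]);a=np.ascontiguousarray(robot.capture("scene")[:,:,::-1])
cv2.imwrite("pics/c9.png",np.hstack([crop(b,190,230,70,90,5),crop(a,340,190,80,90,5)]))
for n in("top","scene"):print([(round(d["confidence"],2),np.round(d["extent"]).tolist()) for d in robot.trace(n,"ball0")])
E
```

```text
[(0.67, [238.0, 283.0, 12.0, 12.0]), (0.5, [146.0, 302.0, 31.0, 30.0]), (0.48, [233.0, 269.0, 14.0, 14.0])]
[(0.42, [392.0, 255.0, 8.0, 6.0]), (0.23, [225.0, 287.0, 31.0, 35.0])]
```

View pics/c9.png

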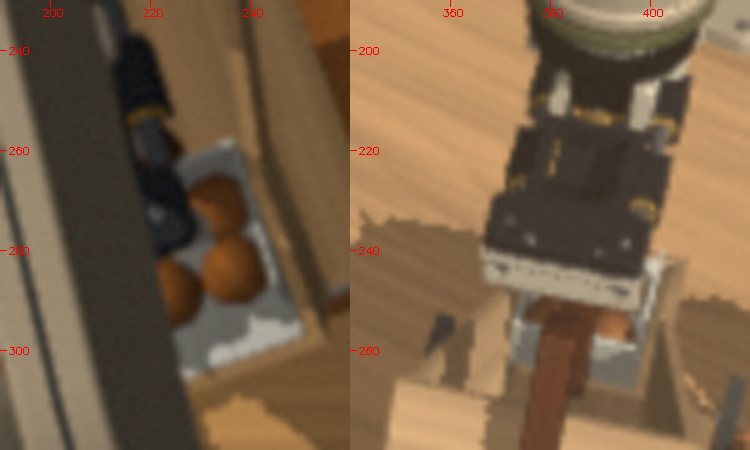

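```bash
cat > ref.py <<'E'
from h import *
from scipy.ndimage import map_coordinates
def refine(img,edges,p0,off=(0,0)):
    gr={n:[cv2.Sobel(cv2.GaussianBlur(cv2.cvtColor(im,cv2.COLOR_BGR2GRAY).astype(float),(0,0),.8),cv2.CV_64F,*d)/8 for d in((1,0),(0,1))] for n,im in img.items()}
    def score(q):
        p=q[:3];s=0
        for n,A,B in edges:
            a,b=proj(n,world(p,[A,B]))+(np.array([0,q[3]]) if n=="scene" else 0);t=np.linspace(.08,.92,25)[:,None];c=a+(b-a)*t
            d=(b-a)/np.linalg.norm(b-a);g=[map_coordinates(k,[c[:,1],c[:,0]],order=1) for k in gr[n]]
            s+=np.minimum(np.abs(-d[1]*g[0]+d[0]*g[1]),15).mean()
        return -s
    from scipy.optimize import differential_evolution
    r=differential_evolution(score,[(p0[0]-.008,p0[0]+.008),(p0[1]-.008,p0[1]+.008),(p0[2]-.08,p0[2]+.08),(-1,4)],seed=1,maxiter=60,tol=1e-6)
    return r.x,r.fun
E
python3 - <<'E'
from ref import *
T,S="top","scene"
im={T:cv2.imread("pics/top0.png"),S:cv2.imread("pics/scene0.png")}
be=[(T,(58,56.5,66),(58,-56.5,66)),(T,(58,-56.5,66),(-50,-56.5,66)),(T,(58,56.5,66),(-50,56.5,66)),(T,(-58,-45,52),(-58,45,52)),(T,(-50,-45,52),(-50,45,52)),(S,(58,56.5,66),(58,-56.5,66)),(S,(58,56.5,66),(58,56.5,0)),(S,(58,56.5,0),(58,-56.5,0)),(S,(58,56.5,66),(-50,56.5,66)),(S,(58,56.5,0),(-58,56.5,0))]
for sub in(be,[e for e in be if e[0]==T],[e for e in be if e[0]==S]): print("box",refine(im,sub,P["box"]))
le=[(T,a,b) for a,b in((((54,50,6),(54,-50,6))),((54,-50,6),(-54,-50,6)),((-54,-50,0),(-54,50,0)),((54,50,6),(-54,50,6)))]
le+=[(S,(54,50,0),(54,-50,0)),(S,(54,50,0),(-54,50,0))]
for sub in(le,le[:4]):print("lid",refine(im,sub,P["lid"]))
E
```

```text
box (array([ 0.58764769, -0.08080609, -0.17305713,  3.82971026]), np.float64(-89.86799692328381))
box (array([ 0.58737716, -0.08030478, -0.13255848, -0.25262417]), np.float64(-53.23508008177597))
box (array([ 0.59812238, -0.0876    , -0.08242699, -0.99991138]), np.float64(-47.54001352109967))
lid (array([ 0.60572456, -0.32027906,  0.025767  , -0.01789334]), np.float64(-28.79616103660012))
lid (array([ 0.60573668, -0.32016112,  0.0260927 ,  0.50534768]), np.float64(-20.31287148593634))
```

```bash
sed -i 's/"box":(.5924,-.0796,-.132)/"box":(.5885,-.0803,-.132)/' h.py; cat >> h.py <<'E'
def scoop_box(nx,nz,pitch,ny=0,yaw=None):
    yaw=P["box"][2] if yaw is None else yaw
    Rs=frame((0,0,yaw),pitch);return scoop_tcp(world(P["box"],(nx,ny,nz))[0]+Rs.apply([.04,0,0]),yaw,pitch)
E
python3 - <<'E'
from h import *
o=robot.observe();R=Rn.from_rotvec(o["orientation"])
up=o["ee_pos"]+[.004,.001,.0]
T=[(up+[0,0,d],R) for d in(.015,.05,.10,.13)]
T.append(scoop_box(15,100,-.22))
for r in rows(T):print(r)
for t in T:print(t[0])
E
```

```text
[-0.3, 2.6, -15.3, 0.0, 0.0, 0.0]
[-0.3, -1.0, -50.2, 0.0, 0.0, 0.0]
[-0.3, -6.1, -99.9, 0.0, 0.0, 0.0]
[-0.3, -9.1, -129.7, 0.0, 0.0, 0.0]
[-335.8, 93.6, 5.0, -0.002, 0.046, 0.458]
[0.51176087 0.1921906  0.22431695]
[0.51176087 0.1921906  0.25931695]
[0.51176087 0.1921906  0.30931695]
[0.51176087 0.1921906  0.33931695]
[ 0.70357883 -0.09685666  0.19482422]
```

move_arm:
  steps:
    - [[0, 2.5, -15, 0, 0, 0], [0, 0, -35, 0, 0, 0], [0, -2, -60, 0, 0, 0], [0, -4, -85, 0, 0, 0], [0, -7, -110, 0, 0, 0], [0, -9, -130, 0, 0, 0], [-15, -5, -130, 0, 0, 0.02], [-42, 3, -128, 0, 0.005, 0.06], [-72, 12, -125, 0, 0.01, 0.1], [-104, 21, -122, 0, 0.014, 0.14], [-136, 30, -118, 0, 0.018, 0.18], [-168, 39, -114, 0, 0.022, 0.22], [-200, 48, -110, 0, 0.026, 0.27], [-232, 57, -106, 0, 0.03, 0.31], [-264, 66, -102, 0, 0.035, 0.36], [-296, 74, -98, 0, 0.04, 0.41], [-322, 81, -95, 0, 0.044, 0.44], [-336, 84, -95, 0, 0.046, 0.458], [-336, 84, -95, 0, 0.046, 0.458]]

```text
t: 22.42
ee_pos: [0.7015, -0.0995, 0.2908]
orientation: [-2.303, -2.011, 0.117]
contact_force: [0.1, 0.6, -1.0]
finger_gap: 0.208
```

```bash
python3 - <<'E'
from h import *
o=robot.observe()
cv2.imwrite("pics/top5.png",robot.capture("top")[:,:,::-1]);cv2.imwrite("pics/scene5.png",robot.capture("scene")[:,:,::-1])
for n in("top","scene"):print([(round(d["confidence"],2),np.round(d["extent"]).tolist()) for d in robot.trace(n,"ball0")])
T=[scoop_box(15,140,-.22),scoop_box(15,95,-.22),scoop_box(18,78,-.05),scoop_box(18,72,.05),scoop_box(18,62,.2),scoop_box(18,58,.3),scoop_box(18,54,.4),scoop_box(18,52,.55)]
for r in rows(T):print(r)
E
```

```text
[(0.5, [214.0, 254.0, 98.0, 114.0])]
[(0.5, [259.0, 233.0, 7.0, 9.0])]
[0.5, 8.1, 57.7, -0.009, 0.004, -0.0]
[0.7, 13.0, 102.4, -0.009, 0.004, -0.0]
[0.7, -1.3, 105.2, -0.179, 0.004, 0.0]
[0.7, -12.9, 104.7, -0.279, 0.004, 0.0]
[0.7, -31.2, 107.2, -0.429, 0.003, 0.001]
[0.7, -44.3, 107.9, -0.529, 0.003, 0.001]
[0.7, -57.6, 110.0, -0.629, 0.003, 0.001]
[0.7, -78.1, 111.7, -0.779, 0.003, 0.001]
```

move_arm:
  steps:
    - [[0.5, 4, 25, 0, 0, 0], [0.5, 8, 55, -0.009, 0.004, 0], [0.7, 11, 85, -0.009, 0.004, 0], [0.7, 13, 102, -0.009, 0.004, 0], [0.7, 6, 104, -0.09, 0.004, 0], [0.7, -1.3, 105, -0.179, 0.004, 0], [0.7, -13, 105, -0.279, 0.004, 0], [0.7, -22, 106, -0.35, 0.004, 0], [0.7, -31, 107, -0.429, 0.004, 0], [0.7, -31, 107, -0.429, 0.004, 0], [0.7, -38, 107.5, -0.48, 0.004, 0], [0.7, -44, 108, -0.529, 0.003, 0], [0.7, -44, 108, -0.529, 0.003, 0], [0.7, -57.5, 110, -0.629, 0.003, 0], [0.7, -57.5, 110, -0.629, 0.003, 0], [0.7, -78, 112, -0.779, 0.003, 0], [0.7, -78, 112, -0.779, 0.003, 0], [0.7, -78, 112, -0.779, 0.003, 0]]

```text
t: 24.88
ee_pos: [0.6154, -0.0859, 0.1937]
orientation: [1.934, 1.696, 0.591]
contact_force: [0.8, 0.0, -1.0]
finger_gap: 0.216
```

```bash
python3 - <<'E'
from h import *
o=robot.observe()
T=[scoop_box(18,90,.55),scoop_box(18,110,.3),scoop_box(18,150,0)]
for r in rows(T):print(r)
E
```

```text
[0.7, 19.6, -29.0, 0.003, 0.001, 0.001]
[0.6, 55.0, -18.7, 0.253, 0.001, 0.001]
[0.6, 97.9, -12.7, 0.553, 0.001, 0.001]
```

move_arm:
  steps:
    - [[0.7, 20, -29, 0, 0, 0], [0.7, 37, -24, 0.125, 0, 0], [0.7, 55, -19, 0.253, 0, 0], [0.7, 76, -15, 0.4, 0, 0], [0.7, 98, -13, 0.553, 0, 0], [0.7, 98, -13, 0.553, 0, 0]]

```text
t: 25.62
ee_pos: [0.6877, -0.0949, 0.2616]
orientation: [2.294, 2.01, 0.116]
contact_force: [0.4, -0.4, -3.1]
finger_gap: 0.214
```

```bash
python3 - <<'E'
from h import *
T=[scoop_tcp((.4497,-.2682,.10),-.2288,0)]
for r in rows(T):print(r,robot.observe()["ee_pos"],T[0][0])
E
```

```text
[-208.0, -179.6, 26.5, -0.003, -0.01, 0.096] [ 0.68766908 -0.09486558  0.26163675] [ 0.48654214 -0.2780799   0.21463596]
```

move_arm:
  steps:
    - [[-50, -43, 0, 0, 0, 0.02], [-100, -86, 0, 0, 0, 0.05], [-150, -130, 0, 0, 0, 0.07], [-208, -180, 10, 0, -0.01, 0.096], [-208, -180, 10, 0, -0.01, 0.096], [-208, -180, 10, 0, -0.01, 0.096], [-208, -180, 10, 0, -0.01, 0.096]]

```text
t: 26.5
ee_pos: [0.4796, -0.2768, 0.2326]
orientation: [2.383, 1.893, 0.114]
contact_force: [-0.4, 0.3, -1.4]
finger_gap: 0.211
```

```bash
python3 - <<'E'
from h import *
a=np.ascontiguousarray(robot.capture("top")[:,:,::-1]);cv2.imwrite("pics/top6.png",a);s=np.ascontiguousarray(robot.capture("scene")[:,:,::-1]);cv2.imwrite("pics/scene6.png",s)
cv2.imwrite("pics/c10.png",np.vstack([crop(a,165,175,300,140,2)[:, :600].copy(),np.hstack([crop(a,310,185,75,75,4),crop(s,240,220,75,75,4)])]))
for n in("top","scene"):print([(round(d["confidence"],2),np.round(d["extent"]).tolist()) for d in robot.trace(n,"ball0")])
E
```

```text
[(0.69, [220.0, 254.0, 112.0, 119.0]), (0.49, [350.0, 208.0, 12.0, 10.0]), (0.48, [339.0, 239.0, 6.0, 8.0]), (0.43, [351.0, 238.0, 11.0, 9.0]), (0.41, [335.0, 209.0, 9.0, 9.0]), (0.17, [213.0, 256.0, 101.0, 119.0])]
[(0.57, [285.0, 255.0, 7.0, 10.0]), (0.52, [288.0, 261.0, 8.0, 6.0]), (0.3, [378.0, 273.0, 68.0, 78.0])]
```

View pics/c10.png

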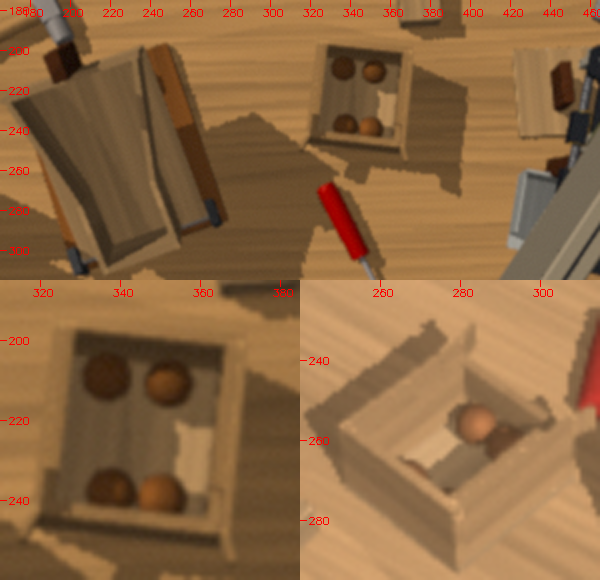

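Four balls are in the box at top-px (337,209), (352,210), (337,238), (350,239), and the bin is empty. Now I put the scoop back.

```bash
python3 - <<'E'
from h import *
T=[scoop_tcp((.4497,-.2682,z),-.2288,0) for z in(.03,.004,.001)]
for r in rows(T):print(r)
E
```

```text
[-0.5, -2.6, 86.8, -0.001, -0.0, 0.002]
[-0.5, -5.7, 112.6, -0.001, -0.0, 0.002]
[-0.5, -6.1, 115.6, -0.001, -0.0, 0.002]
```

move_arm:
  steps:
    - [[0, -1, 50, 0, 0, 0], [-0.5, -2.6, 86, 0, 0, 0], [-0.5, -4, 102, 0, 0, 0], [-0.5, -5.5, 108, 0, 0, 0], [-0.5, -5.5, 111, 0, 0, 0], [-0.5, -6, 113, 0, 0, 0], [-0.5, -6, 113, 0, 0, 0], [-0.5, -6, 113, 0, 0, 0]]

```text
t: 27.7
ee_pos: [0.4855, -0.2788, 0.1182]
orientation: [2.386, 1.895, 0.113]
contact_force: [-0.1, -0.5, -0.8]
finger_gap: 0.214
```

move_arm:
  steps:
    - [[0, 0, 1.5, 0, 0, 0], [0, 0, 2.5, 0, 0, 0], [0, 0, 3.2, 0, 0, 0], [0, 0, 3.2, 0, 0, 0]]

```text
t: 28.2
ee_pos: [0.4857, -0.2787, 0.115]
orientation: [2.386, 1.896, 0.112]
contact_force: [-2.6, 2.3, 5.4]
finger_gap: 0.214
```

Contact at the original height; open and retreat along the handle.

move_arm:
  steps:
    - [[0, 0, 0, 0, 0, 0], [0, 0, 0, 0, 0, 0], [0, 0, 0, 0, 0, 0], [0, 0, 0, 0, 0, 0], [0, 0, -20, 0, 0, 0], [0, 0, -50, 0, 0, 0], [0, 0, -100, 0, 0, 0], [0, 0, -150, 0, 0, 0], [0, 0, -150, 0, 0, 0]]
  claw: 0.5

```text
t: 29.32
ee_pos: [0.4703, -0.2763, 0.2693]
orientation: [2.379, 1.89, 0.115]
contact_force: [0.2, -0.8, 0.3]
finger_gap: 0.503
```

```bash
python3 - <<'E'
from h import *
th=.38
Rt=tool(frame(P["bin"],th),"y");a=tcp(binpt((219,0,120),th),Rt);z=-Rt.apply([0,0,1])
for r in rows([(a+z*.08+[0,0,.02],Rt),(a+z*.08,Rt),(a,Rt)]):print(r)
print(a+z*.08)
B=(a,Rt)
arc=[]
for th in np.linspace(.38,-.005,9)[1:]:
    Rt=tool(frame(P["bin"],th),"y");arc.append((tcp(binpt((219,0,120),th),Rt),Rt))
for r in rows(arc,B):print(r)
cv2.imwrite("pics/top7.png",robot.capture("top")[:,:,::-1]);cv2.imwrite("pics/scene7.png",robot.capture("scene")[:,:,::-1])
for t in("scoop","lid"):print(t,[(round(d["confidence"],2),np.round(d["extent"],1).tolist()) for d in robot.trace("scene",t)[:2]])
E
```

```text
[495.5, -13.1, -48.1, -0.077, 0.286, 1.021]
[495.6, -15.7, -28.3, -0.077, 0.286, 1.021]
[511.5, -0.0, 48.6, -0.077, 0.286, 1.021]
[0.56378136 0.21081801 0.29361804]
[5.2, 0.0, 11.0, 0.0, -0.048, 0.0]
[9.9, 0.0, 22.2, 0.0, -0.096, 0.0]
[14.1, 0.0, 33.6, 0.0, -0.144, -0.0]
[17.7, 0.0, 45.2, 0.0, -0.192, 0.0]
[20.7, 0.0, 56.9, 0.0, -0.241, 0.0]
[23.1, 0.0, 68.8, 0.0, -0.289, 0.0]
[25.0, 0.0, 80.8, 0.0, -0.337, 0.0]
[26.3, 0.0, 92.8, 0.0, -0.385, -0.0]
scoop [(0.87, [259.4, 205.2, 29.9, 46.5]), (0.78, [279.6, 176.4, 33.0, 46.4])]
lid [(0.61, [209.4, 237.2, 49.1, 36.2])]
```

move_arm:
  steps:
    - [[0, 0, -40, 0, 0, 0], [496, -13, -50, -0.077, 0.286, 1.021], [496, -13, -50, -0.077, 0.286, 1.021], [496, -13, -50, -0.077, 0.286, 1.021], [496, -13, -50, -0.077, 0.286, 1.021], [496, -13, -50, -0.077, 0.286, 1.021], [496, -13, -50, -0.077, 0.286, 1.021], [496, -13, -50, -0.077, 0.286, 1.021], [496, -13, -50, -0.077, 0.286, 1.021], [496, -13, -50, -0.077, 0.286, 1.021], [496, -13, -50, -0.077, 0.286, 1.021], [496, -13, -50, -0.077, 0.286, 1.021], [496, -13, -50, -0.077, 0.286, 1.021]]

```text
t: 31.15
ee_pos: [0.5624, 0.211, 0.3117]
orientation: [-2.982, -0.488, -0.564]
contact_force: [1.0, 0.1, 0.7]
finger_gap: 0.497
```

```bash
python3 - <<'E'
from h import *
th=.38
Rt=tool(frame(P["bin"],th),"y");a=tcp(binpt((219,1,120),th),Rt);z=-Rt.apply([0,0,1])
for r in rows([(a+z*.08,Rt),(a,Rt)]):print(r)
T,S="top","scene"
from ref import refine
im={n:np.ascontiguousarray(robot.capture(n)[:,:,::-1]) for n in(T,S)}
cv2.imwrite("pics/top8.png",im[T]);cv2.imwrite("pics/scene8.png",im[S])
for n in im:
  for t in("scoop","lid"):print(n,t,[(round(d["confidence"],2),np.round(d["extent"],1).tolist()) for d in robot.trace(n,t)[:2]])
E
```

```text
[-5.5, -0.2, 17.3, -0.006, 0.005, -0.005]
[-5.1, 0.3, 97.3, -0.006, 0.005, -0.005]
top scoop [(0.78, [447.7, 341.3, 38.6, 45.6]), (0.69, [430.8, 281.9, 38.9, 44.4])]
top lid [(0.72, [452.9, 216.2, 44.0, 43.7]), (0.54, [234.8, 253.8, 64.1, 115.5])]
scene scoop [(0.97, [260.9, 202.9, 31.6, 47.3]), (0.85, [279.9, 175.9, 31.3, 42.4])]
scene lid []
```

move_arm:
  steps:
    - [[-5, 0, 30, -0.006, 0.005, -0.005], [-5, 0, 70, -0.006, 0.005, -0.005], [-5, 0, 95, -0.006, 0.005, -0.005], [-5, 0, 95, -0.006, 0.005, -0.005], [-5, 0, 95, -0.006, 0.005, -0.005]]

```text
t: 32.08
ee_pos: [0.591, 0.2231, 0.223]
orientation: [-2.983, -0.497, -0.576]
contact_force: [-0.7, 0.1, 0.8]
finger_gap: 0.499
```

move_arm:
  steps:
    - [[0, 0, 0, 0, 0, 0], [0, 0, 0, 0, 0, 0], [0, 0, 0, 0, 0, 0], [0, 0, 0, 0, 0, 0], [0, 0, 0, 0, 0, 0], [0, 0, 0, 0, 0, 0]]
  claw: 1
  squeeze: 35

```text
t: 32.83
ee_pos: [0.5911, 0.222, 0.2221]
orientation: [-2.985, -0.497, -0.576]
contact_force: [0.1, -5.3, 2.5]
finger_gap: 0.171
```

```bash
python3 - <<'E'
from h import *
o=robot.observe();R=Rn.from_rotvec(o["orientation"]);g=o["ee_pos"]-.011*R.apply([0,0,1])
b=frame(P["bin"],.38).inv();print(b.apply(g-binpt((219,0,120),.38))*1000, (tool(frame(P["bin"],.38),"y").inv()*R).as_rotvec())
E
```

```text
[0.82021087 1.78063767 2.6589898 ] [-0.0005701   0.00095563 -0.00145297]
```

move_arm:
  steps:
    - [[0, 0, 0, 0, 0, 0], [5, 0, 11, 0, -0.048, 0], [10, 0, 22, 0, -0.096, 0], [14, 0, 33.5, 0, -0.144, 0], [17.5, 0, 45, 0, -0.192, 0], [20.5, 0, 57, 0, -0.241, 0], [23, 0, 69, 0, -0.289, 0], [25, 0, 81, 0, -0.337, 0], [26, 0, 91, 0, -0.378, 0], [26, 0, 93, 0, -0.382, 0], [26, 0, 93, 0, -0.382, 0]]

```text
t: 34.2
ee_pos: [0.648, 0.241, 0.1481]
orientation: [3.098, 0.515, 0.003]
contact_force: [-1.8, -7.5, 13.8]
finger_gap: 0.171
```

```bash
python3 - <<'E'
from h import *
o=robot.observe();R=Rn.from_rotvec(o["orientation"]);g=o["ee_pos"]-.011*R.apply([0,0,1])
b=frame(P["bin"]).inv();print(b.apply(g-binpt((219,0,120),0))*1000, (tool(frame(P["bin"]),"y").inv()*R).as_rotvec())
E
```

```text
[1.39858926 1.40498532 4.1191892 ] [-0.00162222  0.00176895 -0.00090121]
```

move_arm:
  steps:
    - [[0, 0, 1.5, 0, 0, 0], [0, 0, 3, 0, -0.003, 0], [0, 0, 4.5, 0, -0.004, 0], [0, 0, 4.5, 0, -0.004, 0], [0, 0, 4.5, 0, -0.004, 0]]

```text
t: 34.83
ee_pos: [0.6482, 0.241, 0.148]
orientation: [3.097, 0.515, 0.001]
contact_force: [-14.5, -11.0, 34.7]
finger_gap: 0.171
```

move_arm:
  steps:
    - [[0, 0, -4, 0, 0.004, 0], [0, 0, -4, 0, 0.004, 0], [0, 0, -4, 0, 0.004, 0], [0, 0, -4, 0, 0.004, 0], [0, 0, -4, 0, 0.004, 0], [0, 0, -30, 0, 0, 0], [0, 0, -80, 0, 0, 0], [0, 0, -130, 0, 0, 0], [0, 0, -130, 0, 0, 0]]
  claw: 0.5

```text
t: 35.95
ee_pos: [0.6492, 0.243, 0.2772]
orientation: [-3.098, -0.517, -0.007]
contact_force: [0.1, -0.1, 1.2]
finger_gap: 0.502
```

```bash
python3 - <<'E'
from h import *
from ref import refine
T,S="top","scene"
im={n:np.ascontiguousarray(robot.capture(n)[:,:,::-1]) for n in(T,S)}
cv2.imwrite("pics/top9.png",im[T]);cv2.imwrite("pics/scene9.png",im[S])
d=robot.trace(T,"lid");print([(round(x["confidence"],2),x["extent"]) for x in d])
m=d[0]["mask"].astype(np.uint8);print("rect",cv2.minAreaRect(cv2.findContours(m,0,1)[0][0]))
p0=ray(T,d[0]["extent"][0],d[0]["extent"][1],.006);print(p0)
# saved level check: bin picture difference vs start
le=[(T,a,b) for a,b in((((54,50,6),(54,-50,6))),((54,-50,6),(-54,-50,6)),((-54,-50,6),(-54,50,6)),((54,50,6),(-54,50,6)))]
print(refine(im,le,(p0[0],p0[1],.02)))
c=crop(im[T],415,180,80,75,5,10)
cv2.imwrite("pics/c11.png",np.vstack([np.hstack([c,crop(im[S],180,200,80,75,5,10)]),crop(im[T],170,180,160,110,5)[:225*1]]) if 0 else np.hstack([c,crop(im[S],175,200,80,75,5,10)]))
E
```

```text
[(0.84, [450.1, 214.8, 41.2, 46.5])]
rect ((451.8054504394531, 216.3871612548828), (43.91431427001953, 42.4796142578125), 86.42366790771484)
[ 0.61564307 -0.33967371  0.006     ]
(array([ 0.61396713, -0.34202493,  0.02083405,  0.24979245]), np.float64(-21.868004488171536))
```

View pics/c11.png

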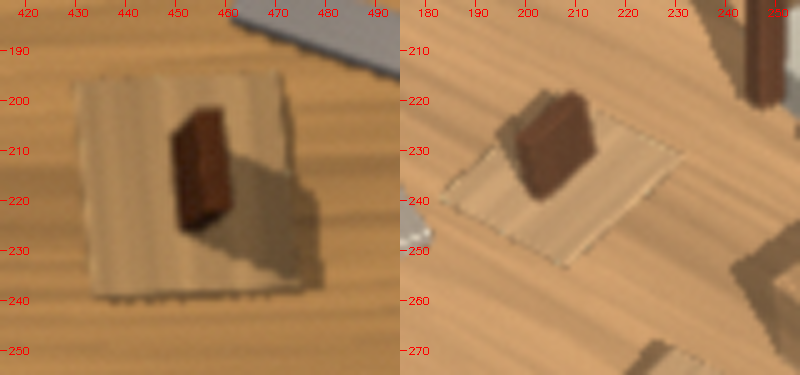

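```bash
python3 - <<'E'
from h import *
T,S="top","scene"
obs=[(T,(54,50,6),(429.6,195.6)),(T,(54,-50,6),(471,194.2)),(T,(-54,50,3),(433.6,239.6)),(T,(-54,-50,3),(475.3,237.3)),(T,(0,0,55),(456.4,212.6))]
p,r=fit(obs,(.614,-.342,.02));print(p,r.tolist())
so=[(S,(54,-50,3),(182.6,240)),(S,(54,50,3),(208,253)),(S,(-54,50,3),(231.3,231))]
q,r=fit(so,(.614,-.342,.02));print(q,r.tolist())
im=[cv2.imread(f"pics/top{i}.png")[205:300,165:285].astype(int) for i in(0,9)]
P["lid"]=tuple(p)
R=tool(frame(P["lid"]),"y");a=tcp(world(p,(0,0,38))[0],R)
for r in rows([(a+[0,0,.12],R),(a,R)]):print(r)
E
```

```text
[ 0.61112058 -0.34465675  0.02483053] [[0.1, 0.4], [-0.4, -0.1], [-0.2, 0.1], [-0.4, 0.4], [1.6, -0.9]]
[ 0.61395869 -0.34079604  0.0406745 ] [[-0.2, -0.2], [0.1, 0.2], [0.1, -0.0]]
[-223.0, 543.7, 123.5, 0.001, 0.007, 0.306]
[-222.2, 543.8, 243.5, 0.001, 0.007, 0.306]
```

move_arm:
  steps:
    - [[-223, 543, 40, 0, 0.007, 0.306], [-223, 543, 40, 0, 0.007, 0.306], [-223, 543, 40, 0, 0.007, 0.306], [-223, 543, 40, 0, 0.007, 0.306], [-223, 543, 40, 0, 0.007, 0.306], [-223, 543, 40, 0, 0.007, 0.306], [-223, 543, 40, 0, 0.007, 0.306], [-223, 543, 40, 0, 0.007, 0.306], [-223, 543, 40, 0, 0.007, 0.306], [-223, 543, 40, 0, 0.007, 0.306], [-223, 543, 100, 0, 0.007, 0.306], [-223, 543, 150, 0, 0.007, 0.306], [-223, 543, 150, 0, 0.007, 0.306], [-223, 543, 150, 0, 0.007, 0.306]]

```text
t: 37.85
ee_pos: [0.6119, -0.3436, 0.1228]
orientation: [3.141, 0.04, 0.003]
contact_force: [-0.3, 0.2, 1.4]
finger_gap: 0.502
```

```bash
sed -i 's/"lid":([^)]*)/"lid":(.612,-.3435,.029)/' h.py; python3 - <<'E'
from h import *
R=tool(frame(P["lid"]),"y");a=tcp(world(P["lid"],(0,0,38))[0],R)
for r in rows([(a,R)]):print(r,robot.observe()["ee_pos"])
E
```

```text
[-0.1, -0.2, 95.8, 0.001, -0.002, -0.004] [ 0.61194167 -0.34364284  0.12283336]
```

move_arm:
  steps:
    - [[0, 0, 50, 0, 0, 0], [0, 0, 80, 0, 0, 0], [0, 0, 93, 0, 0, 0], [0, 0, 93, 0, 0, 0], [0, 0, 93, 0, 0, 0]]

```text
t: 38.48
ee_pos: [0.613, -0.3449, 0.0313]
orientation: [3.139, 0.039, 0.007]
contact_force: [-0.5, -0.4, 0.3]
finger_gap: 0.5
```

move_arm:
  steps:
    - [[0, 0, 0, 0, 0, 0], [0, 0, 0, 0, 0, 0], [0, 0, 0, 0, 0, 0], [0, 0, 0, 0, 0, 0], [0, 0, 0, 0, 0, 0], [0, 0, 0, 0, 0, 0]]
  claw: 1
  squeeze: 25

```text
t: 39.22
ee_pos: [0.6114, -0.3439, 0.0284]
orientation: [3.141, 0.039, 0.002]
contact_force: [-0.5, 0.0, 1.6]
finger_gap: 0.151
```

```bash
cat >> h.py <<'E'
L0=np.load("L.npy") if __import__("os").path.exists("L.npy") else None
def lid_tcp(bx,by,bz,dyaw=0): # lid origin in box mm -> TCP; L0: lid origin minus TCP in tool frame
    R=tool(frame((0,0,P["box"][2]+dyaw)),"y");return world(P["box"],(bx,by,bz))[0]-R.apply(L0),R
E
python3 - <<'E'
from h import *
import h
o=robot.observe();R=Rn.from_rotvec(o["orientation"]);print(o["ee_pos"],R.as_matrix().round(3).tolist())
# jaws centre bar laterally in reality; x from vision
lid=world(P["lid"],(0,0,0))[0]
L=R.inv().apply(lid-o["ee_pos"]);print(L*1000);L[1]=0;np.save("L.npy",L);h.L0=L
for r in rows([(o["ee_pos"]+[0,0,.1],R),lid_tcp(-140,0,100),lid_tcp(-140,0,54)]):print(r)
E
```

```text
[ 0.61138237 -0.34389101  0.02841773] [[1.0, 0.025, 0.001], [0.025, -1.0, -0.0], [0.001, 0.0, -1.0]]
[ 0.58891598 -0.38027672 28.41848851]
[0.1, 0.0, -100.0, 0.0, 0.0, 0.0]
[-155.1, -286.0, -100.3, 0.0, -0.001, 0.157]
[-155.2, -286.0, -54.3, 0.0, -0.001, 0.157]
```

move_arm:
  steps:
    - [[0, 0, -40, 0, 0, 0], [0, 0, -100, 0, 0, 0], [0, 0, -160, 0, 0, 0], [0, 0, -175, 0, 0, 0], [-155, -286, -175, 0, 0, 0.157], [-155, -286, -175, 0, 0, 0.157], [-155, -286, -175, 0, 0, 0.157], [-155, -286, -175, 0, 0, 0.157], [-155, -286, -175, 0, 0, 0.157], [-155, -286, -175, 0, 0, 0.157], [-155, -286, -175, 0, 0, 0.157], [-155, -286, -120, 0, 0, 0.157], [-155, -286, -80, 0, 0, 0.157], [-155, -286, -80, 0, 0, 0.157], [-155, -286, -80, 0, 0, 0.157]]

```text
t: 41.1
ee_pos: [0.4504, -0.0628, 0.1094]
orientation: [3.134, -0.209, 0.004]
contact_force: [0.3, -0.4, -0.8]
finger_gap: 0.149
```

```bash
python3 - <<'E'
from h import *
from ref import refine
T,S="top","scene"
im={n:np.ascontiguousarray(robot.capture(n)[:,:,::-1]) for n in(T,S)}
cv2.imwrite("pics/top10.png",im[T]);cv2.imwrite("pics/scene10.png",im[S])
o=robot.observe();R=Rn.from_rotvec(o["orientation"])
org=o["ee_pos"]+R.apply(L0);Rl=R*tool(Rn.identity(),"y").inv();z=org[2]*1e3;yw=Rl.as_euler("zyx")[0];pl=(org[0],org[1],yw);print(org,yw)
out=[]
for n,x0,y0 in((T,310,190),(S,240,200)):
    c=crop(im[n],x0,y0,80,110,5,10)
    for p,W_ in((P["box"],cub(-58,58,-56.5,56.5,66,66)),(pl,cub(-54,54,-50,50,z,z+6))):
        for A,B in W_:
            q=((proj(n,world(p,[A,B]))-[x0,y0]+.5)*5-.5).astype(int).tolist();cv2.line(c,q[0],q[1],(0,255,0),1)
    out.append(c)
cv2.imwrite("pics/c12.png",np.hstack(out))
for r in rows([lid_tcp(-140,0,54),lid_tcp(-124,0,54),lid_tcp(-90,0,54),lid_tcp(-4,0,53)]):print(r)
E
```

```text
[ 0.451815   -0.06279442  0.08195953] -0.13306974047900616
[-2.2, -0.6, 27.9, 0.0, -0.005, -0.001]
[13.8, -0.7, 28.0, 0.0, -0.005, -0.001]
[47.8, -0.7, 28.2, 0.0, -0.005, -0.001]
[133.8, -0.8, 29.6, 0.0, -0.005, -0.001]
```

View pics/c12.png

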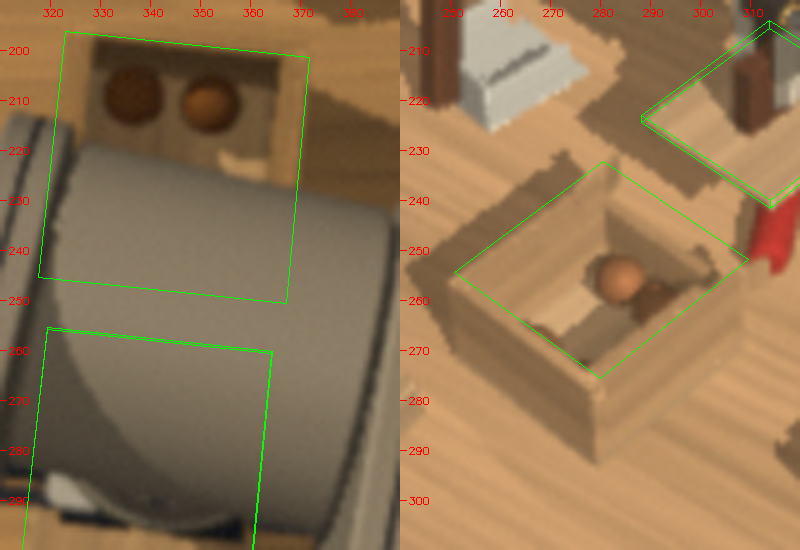

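move_arm:
  steps:
    - [[-2, -2, 15, 0, -0.005, 0], [-2, -2, 26, 0, -0.005, 0], [-2, -2, 26, 0, -0.005, 0], [5, -2, 26, 0, -0.005, 0], [12, -2, 26, 0, -0.005, 0], [18, -2, 26, 0, -0.005, 0], [22, -2, 26, 0, -0.005, 0], [22, -2, 26, 0, -0.005, 0]]

```text
t: 42.2
ee_pos: [0.4717, -0.0628, 0.0821]
orientation: [-3.134, 0.208, 0.006]
contact_force: [0.3, 0.3, -1.4]
finger_gap: 0.15
```

```bash
cat > lidpos.py <<'E'
from h import *
o=robot.observe();R=Rn.from_rotvec(o["orientation"]);org=o["ee_pos"]+R.apply(L0);w=org-[P["box"][0],P["box"][1],0]
Rb=frame(P["box"]);print("lid in box",(Rb.inv().apply(w)*1000).round(1),"force box",Rb.inv().apply(o["contact_force"]).round(1),"torque",o["torque"].round(2),"rot",(tool(Rb,"y").inv()*R).as_rotvec().round(3))
E
python3 lidpos.py
```

```text
lid in box [-117.6    2.    53.7] force box [ 0.2  0.3 -1.4] torque [0.08 0.04 0.03] rot [ 0.    -0.004  0.   ]
```

move_arm:
  steps:
    - [[4, 0, 0, 0, 0, 0], [8, 0, 0, 0, 0, 0], [12, 0, 0, 0, 0, 0], [16, 0, 0, 0, 0, 0], [20, 0, 0, 0, 0, 0], [20, 0, 0, 0, 0, 0]]

```text
t: 42.95
ee_pos: [0.4915, -0.0654, 0.082]
orientation: [-3.134, 0.208, 0.006]
contact_force: [-0.1, -0.0, -1.2]
finger_gap: 0.151
```

```bash
python3 lidpos.py
```

```text
lid in box [-97.7   2.   53.6] force box [-0.1 -0.1 -1.2] torque [ 0.09  0.01 -0.02] rot [ 0.    -0.004  0.   ]
```

move_arm:
  steps:
    - [[4, 0, 0.5, 0, 0, 0], [8, 0, 0.5, 0, 0, 0], [12, 0, 0.5, 0, 0, 0], [16, 0, 0.5, 0, 0, 0], [20, 0, 0.5, 0, 0, 0], [24, 0, 0.5, 0, 0, 0], [24, 0, 0.5, 0, 0, 0]]

```text
t: 43.82
ee_pos: [0.5153, -0.0686, 0.0815]
orientation: [-3.134, 0.208, 0.006]
contact_force: [-0.2, -1.2, -1.5]
finger_gap: 0.149
```

```bash
python3 lidpos.py
```

```text
lid in box [-73.6   2.   53.1] force box [-0.  -1.2 -1.5] torque [0.09 0.02 0.04] rot [-0.    -0.004  0.   ]
```

move_arm:
  steps:
    - [[5, 0, 0, 0, 0, 0], [10, 0, 0, 0, 0, 0], [15, 0, 0, 0, 0, 0], [20, 0, 0, 0, 0, 0], [25, 0, 0, 0, 0, 0], [30, 0, 0, 0, 0, 0], [30, 0, 0, 0, 0, 0]]

```text
t: 44.7
ee_pos: [0.5451, -0.0725, 0.0814]
orientation: [-3.134, 0.208, 0.006]
contact_force: [-0.1, -0.0, -0.4]
finger_gap: 0.149
```

```bash
python3 lidpos.py
```

```text
lid in box [-43.6   2.   52.9] force box [-0.1 -0.1 -0.4] torque [ 0.07  0.01 -0.  ] rot [ 0.    -0.004  0.   ]
```

move_arm:
  steps:
    - [[6, 0, 0, 0, 0, 0], [12, 0, 0, 0, 0, 0], [18, 0, 0, 0, 0, 0], [24, 0, 0, 0, 0, 0], [28, 0, 0, 0, 0, 0], [32, 0, 0, 0, 0, 0], [35, 0, 0, 0, 0, 0], [35, 0, 0, 0, 0, 0]]

```text
t: 45.7
ee_pos: [0.5796, -0.0772, 0.0812]
orientation: [-3.134, 0.208, 0.006]
contact_force: [-0.4, -0.3, -0.6]
finger_gap: 0.151
```

```bash
python3 lidpos.py
```

```text
lid in box [-8.7  1.9 52.8] force box [-0.3 -0.3 -0.6] torque [ 0.03  0.01 -0.03] rot [ 0.    -0.004  0.   ]
```

move_arm:
  steps:
    - [[2, 0, 0, 0, 0, 0], [4, 0, 0, 0, 0, 0], [6, 0, 0, 0, 0, 0], [6, 0, 0, 0, 0, 0]]

```text
t: 46.2
ee_pos: [0.5855, -0.078, 0.0812]
orientation: [-3.135, 0.208, 0.006]
contact_force: [-0.5, 0.3, -0.6]
finger_gap: 0.146
```

```bash
python3 lidpos.py
```

```text
lid in box [-2.8  1.9 52.8] force box [-0.5  0.2 -0.6] torque [ 0.03  0.09 -0.02] rot [-0.    -0.004  0.   ]
```

move_arm:
  steps:
    - [[1.5, 0, 0, 0, 0, 0], [3, 0, 0, 0, 0, 0], [4.5, 0, 0, 0, 0, 0], [6, 0, 0, 0, 0, 0], [6, 0, 0, 0, 0, 0]]

```text
t: 46.82
ee_pos: [0.5913, -0.0787, 0.0811]
orientation: [-3.134, 0.208, 0.006]
contact_force: [-0.5, 0.4, -1.1]
finger_gap: 0.146
```

```bash
python3 lidpos.py
```

```text
lid in box [ 3.   2.  52.7] force box [-0.5  0.3 -1.1] torque [ 0.1   0.1  -0.07] rot [ 0.    -0.004  0.   ]
```

move_arm:
  steps:
    - [[1.5, 0, 0, 0, 0, 0], [3, 0, 0, 0, 0, 0], [4.5, 0, 0, 0, 0, 0], [6, 0, 0, 0, 0, 0], [6, 0, 0, 0, 0, 0]]

```text
t: 47.45
ee_pos: [0.5925, -0.0786, 0.081]
orientation: [-3.133, 0.208, 0.023]
contact_force: [-28.2, 3.9, 20.6]
finger_gap: 0.15
```

```bash
python3 lidpos.py
```

```text
lid in box [ 3.9  2.2 52.5] force box [-28.4   0.2  20.6] torque [ 0.79  4.55 -0.17] rot [ 0.    -0.015  0.   ]
```

move_arm:
  steps:
    - [[-5, 0, 0, 0, 0.004, 0], [-5, 0, 0, 0, 0.004, 0], [-5, 0, 0, 0, 0.004, 0]]

```text
t: 47.82
ee_pos: [0.5919, -0.0786, 0.0809]
orientation: [-3.134, 0.208, 0.001]
contact_force: [-5.1, 2.1, 1.0]
finger_gap: 0.15
```

```bash
python3 lidpos.py
```

```text
lid in box [ 3.7  2.2 52.5] force box [-5.4  1.4  1. ] torque [ 0.38  0.91 -0.22] rot [ 0.    -0.001  0.001]
```

Still seated against the stop with about 5 N. I'll open, retreat up and check.

move_arm:
  steps:
    - [[0, 0, 0, 0, 0, 0], [0, 0, 0, 0, 0, 0], [0, 0, 0, 0, 0, 0], [0, 0, 0, 0, 0, 0], [0, 0, 0, 0, 0, 0], [0, 0, -20, 0, 0, 0], [0, 0, -70, 0, 0, 0], [0, 0, -130, 0, 0, 0], [0, 0, -190, 0, 0, 0], [-50, 150, -200, 0, 0, 0], [-100, 300, -200, 0, 0, 0], [-100, 300, -200, 0, 0, 0], [-100, 300, -200, 0, 0, 0], [-100, 300, -200, 0, 0, 0]]
  claw: 0.5

```text
t: 49.58
ee_pos: [0.4542, -0.3612, 0.2831]
orientation: [3.133, -0.208, 0.003]
contact_force: [0.6, -0.8, 1.5]
finger_gap: 0.501
```

```bash
python3 - <<'E'
from h import *
T,S="top","scene"
im={n:np.ascontiguousarray(robot.capture(n)[:,:,::-1]) for n in(T,S)}
i0={n:cv2.imread(f"pics/{n}0.png") for n in(T,S)}
for n in im:
    cv2.imwrite(f"pics/{n}_end.png",im[n])
    D=cv2.absdiff(cv2.GaussianBlur(im[n],(0,0),1),cv2.GaussianBlur(i0[n],(0,0),1)).max(2)>30
    k,l,st,c=cv2.connectedComponentsWithStats(D.astype(np.uint8));print(n,"changed",[st[i].tolist() for i in range(1,k) if st[i][4]>25])
    for t in("lid","scoop","ball0","box","bin"):print(n,t,[(round(d["confidence"],2),np.round(d["extent"],1).tolist()) for d in robot.trace(n,t)[:3]])
# dark bar blob inside box region
for n,(x0,y0,w,h) in((T,(310,185,70,75)),(S,(240,215,75,85))):
    c=im[n][y0:y0+h,x0:x0+w].astype(int);m=((c[:,:,2]<130)&(c[:,:,2]-c[:,:,0]>25)&(c[:,:,1]<75)).astype(np.uint8)
    k,l,st,ce=cv2.connectedComponentsWithStats(m);i=1+st[1:,4].argmax();print(n,"bar",(st[i][:2]+[x0,y0]).tolist(),st[i][2:].tolist(),(ce[i]+[x0,y0]).round(1))
for dx in(0,4,8):
    W8=[(x-4+dx,y,z+52) for x in(-25,25) for y in(-7,7) for z in(6,55)]
    for n in(T,S):
        q=proj(n,world(P["box"],W8));print(dx,n,"pred bbox",q.min(0).round(1),q.max(0).round(1))
E
```

```text
top changed [[370, 143, 270, 337, 40856], [324, 199, 42, 45, 891], [432, 205, 40, 39, 727], [342, 209, 7, 24, 109], [353, 217, 14, 26, 271], [226, 240, 12, 17, 136], [209, 248, 11, 11, 103], [429, 256, 19, 4, 42], [233, 266, 10, 12, 75], [216, 270, 11, 11, 106], [538, 354, 15, 9, 75], [493, 367, 9, 6, 28], [255, 416, 76, 57, 2309], [226, 440, 21, 17, 71], [240, 443, 22, 12, 99], [255, 451, 14, 29, 99], [224, 456, 16, 24, 170], [367, 457, 4, 23, 51], [209, 462, 15, 18, 123], [314, 462, 24, 18, 326], [354, 465, 8, 11, 46], [279, 471, 13, 9, 66], [504, 470, 23, 10, 134]]
top lid [(0.95, [341.6, 224.6, 44.5, 49.6])]
top scoop [(0.72, [428.9, 281.3, 40.0, 42.4]), (0.63, [445.1, 341.1, 30.9, 42.7])]
top ball0 [(0.56, [133.4, 270.9, 44.9, 24.1])]
top box [(0.67, [343.8, 221.9, 56.7, 63.1])]
top bin [(0.75, [217.2, 243.9, 95.2, 119.9])]
scene changed [[192, 0, 33, 19, 263], [224, 0, 143, 25, 2062], [368, 0, 11, 7, 49], [382, 0, 7, 34, 135], [383, 0, 51, 119, 4148], [443, 0, 31, 10, 225], [206, 10, 16, 13, 146], [326, 10, 10, 4, 33], [438, 12, 37, 130, 2979], [147, 19, 108, 117, 4049], [209, 
[... 516 characters left out ...]
 [382, 288, 9, 9, 49]]
scene lid [(0.7, [280.1, 255.7, 48.0, 37.0]), (0.56, [377.3, 288.0, 71.0, 90.0])]
scene scoop [(0.94, [282.5, 176.6, 30.3, 44.9]), (0.84, [259.9, 205.7, 30.6, 48.3])]
scene ball0 []
scene box [(0.82, [281.9, 263.5, 70.6, 61.7])]
scene bin [(0.75, [281.2, 262.4, 61.5, 55.5]), (0.72, [375.4, 288.9, 70.4, 95.2])]
top bar [318, 233] [47, 21, 285] [340.1 247.4]
scene bar [272, 240] [15, 22, 220] [278.9 250.3]
0 top pred bbox [340.1 209.3] [349.5 236.3]
0 scene pred bbox [272.  235.6] [289.3 260.2]
4 top pred bbox [340.3 207.6] [349.7 234.6]
4 scene pred bbox [270.9 236.4] [288.3 261. ]
8 top pred bbox [340.5 205.8] [349.9 232.9]
8 scene pred bbox [269.8 237.2] [287.3 261.8]
```

```bash
python3 -c "
from station import robot
print(robot.close_job())"
```

```text
the job is handed in; nothing more can be done
None
```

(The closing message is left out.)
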